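# Hang the tape basket on the stand and bolt it in

## Task

Hang the blue basket, with the tape roll still in it, by its handle on the two prongs under the roof of the stand, and let it hang there freely. Then push the stand's red-knobbed bolt fully home over the handle so that the basket cannot be knocked off. Leave the multimeter, the glue bottle and the reel where they are.

Things in the scene. Friction and masses are not known exactly. Their poses are not given: they have to be found in the camera images.
- basket_grip (a point): Centre of the handle bar of the loose blue basket, 150 mm above its underside. Rigid level round bar along the basket's y: 8 mm wire, straight over y = -58..+58 mm, with a black sleeve 14 mm thick over the middle 44 mm, where it is meant to be gripped. Axes are the basket's: y along the bar, z up; a half turn of yaw makes no difference.
- basket: Blue open-topped plastic basket, 100 (x) x 130 (y) x 55 mm high, walls and floor 4 mm, about 0.26 kg plus the roll lying loose in it. Origin at the centre of its underside. Two upright 8 mm wires at y = -66 and +66 mm (x = 0) carry the handle bar; the handle does not fold.
- roll_center (a point): Centre of the orange tape roll, 72 mm across and 25 mm high, 50 g, lying flat and loose on the basket's floor.
- stand_seat (a point): Where the centre of the hung handle bar lies, 190 mm above the bench. x points from the stand's open front to its back panel, y along the hung bar. Two 8 mm prongs at y = -40 and +40 mm come from the panel and end in a U-shaped trough, open upward: flat floor, walls rising steeply to tops at x = -20 and +20 mm, 24 mm above this point. The bar's centre must pass over the front tips at least 28 mm above it, then be let down.
- stand: Fixed grey steel stand. Origin on the bench straight below the seat point, same axes. Front face of the back panel at x = +86 mm; base plate 10 mm thick, x = -50..+100, y = -90..+90 mm. Between the prongs 72 mm are clear for the fingers; red balls on the prong tips. The bolt's guide and side arm, at y = -118..-98 mm, reach up to 225 mm above the bench.
- roof_edge (a point): Middle of the lower front edge of the stand's flat roof, 110 mm above the seat point and 18 mm behind it (stand's +x). The roof is 8 mm thick, y = -86..+86 mm, reaches back to the panel and has a tape roll on it. An upright gripper hits it when hanging the basket; one whose body leans 35 to 45 degrees from vertical towards the open front clears it.
- bolt_knob (a point): Middle of the upright red knob of the stand's bolt: a post 20 mm across, from 26 mm below to 20 mm above this point, then a head 24 mm across up to 26 mm above it. It lies outside the roof, at seat-frame y = -193 mm when drawn, -128 mm when home, x = 0. Push it towards the stand's +y. Axes as the stand's.
- bolt (a joint): Travel of the bolt, m: 0 drawn, 0.065 fully home against its stop. A 17 mm rod along the stand's y, centre line 20 mm above the seat point at x = 0; its end is at y = -99 mm when drawn, clear of the handle, and -34 mm when home, above the bar and past the prong. About 2 N of friction, stays where left; starts between 0 and 0.015.
- multimeter: Orange hand multimeter lying on the bench, 165 x 82 x 43 mm; origin at the centre of its underside. Bystander.
- glue_bottle: White glue bottle with a red cap standing on the bench, 38 mm across, 96 mm high; origin at the centre of its underside. Bystander.
- nickel_reel: Flat reel lying on the bench, 123 x 108 x 14 mm; origin at the centre of its underside. Bystander.
There are look-alikes about, which are no part of the job. Of the things that look like the part that bears roll_center, take the one that is farthest to the robot's left at the start.

How it is judged:
By the outcome, as a careful person would: the job done as asked, in the order asked, and still so for the second after the job is handed in, with the robot touching nothing.
It also fails if it takes over 48 s, if anything falls off the work surface, if the arm or the gripper's body presses on something with over 40 N, if the wrist force passes 120 N, or if a joint passes its speed limit or range.

## Robot

A 7-joint arm with a two-finger parallel gripper is mounted at the origin on a cart in front of the work surface, level with it; the furniture and walls round the work are solid. World frame = base frame: x ahead of the robot, y to its left, z up, the work surface at z = 0. Lengths are in m, angles in rad, forces in N, time in s.
With the tool pointing down it reaches from about 0.425 to 0.925 m from the base axis. Payload 6.8 kg.
Tool frame: the origin (TCP) lies on the mounting face of the last link; the fingertips stand 173 mm ahead of it and the grasp point (between the pads) lies 155 mm ahead of it; y points along the fingers, x is the direction in which the jaws open and shut, and the axes are right-handed (so a half turn about y gives the same grasp; the last joint's range is limited). The gripper opens to 85 mm and grips with 20 to 120 N. Pads are 22 mm wide; open, the fingers measure 114 mm over their backs; the gripper's body (76 mm by 85 mm) begins 54 mm behind the grasp point. The pads swing forward as they close: fully open they stand 13 mm farther back than shut.
Start: joints at [1.038, 0.477, 0.022, 1.555, -0.011, 1.109, -0.083], TCP at [0.278, -0.615, 0.405] pointing down, gripper open.
Joint ranges: [-2.96, 2.96], [-0.34, 2.1], [-1.41, 1.46], [0.24, 2.44], [-1.37, 4.51], [0.17, 1.92], [-2.96, 2.96]. Speed limits (rad/s): [2.39, 2.39, 3.14, 3.14, 3.14, 3.14, 3.14].

## Interface

Orientations are given as a rotation vector (axis times angle).
In Python, from bench import r gives the robot as it stands.
- The arm moves only by the tool step_arm, never from a script. Its arguments are lists of equal length, an entry for each row: "xyz": the shift along the tool's x, y, z scaled (see below), a list of three; "rotation": the turn, a rotation vector about the tool's x, y, z scaled (see below), a list of three. A call has 1 to 20 rows; each row is the pose to reach, as a shift and turn from the pose measured when the call began, along the tool's axes at that moment; what a row does not reach only later rows make up. The controller multiplies each number of a shift by 30 cm and each number of a turn by 90 degrees. A row lasts 1/8 s, in which the tool goes at most 62.5 mm and 10.7 degrees, less where a joint would pass 70% of its speed; a pose out of reach is approached as far as the arm can. A call with a number of a shift or a turn outside -1 to 1 is refused whole. A call with a gripper value outside its range is refused whole. "grip" is the closure, from 0 (fully open) to 1 (shut), set as the call begins (left out, the last holds). The fingers move at their own pace and stop on an object; "force" is the grip in N (left out, the last holds). Time passes only in rows, so rows that repeat a pose let the fingers close. It gives the time, the measured TCP pose, the force and the opening at its end, in the units of the state.
- r.get_obs(): the state, without advancing time (a new reading comes with each control period).
- r.grab_frame(name): name is "scene" or "top" or "wrist"; returns a dict with "pixels" (384x512x3 uint8, red, green, blue), "fx", "fy", "cx", "cy" (pixels), "dist_coeffs" ([k1, k2, p1, p2, k3] as OpenCV has them; the pictures are not rectified), "position" and "attitude" of the camera in the world; the wrist camera has in their place "mount" (4x4, takes a point from camera to tool coordinates, whose origin is the TCP and whose axes are the tool frame's). Camera axes: x right, y down, z forward; pixel columns grow to the right and rows downward; lengths in m; the calibration is good to about 2 mm. A picture is of the moment at which its call begins: read the wrist's pose just before it. There is no depth.
- r.hand_in(): hands the job in, once; it reports no verdict.
The state is a dict: "clock": time; "joints": joint angles; "qvel": joint speeds; "tau": joint torques, N m; "tcp_pos": TCP position; "orientation": TCP orientation; "contact_force": force on the tool from outside, world axes, zero at the start; "moment": the same for the moment, N m; "grip_width": finger opening in m.
Only numpy, scipy, OpenCV 4.12 (cv2) and the standard library are available. Lean on these libraries where they do the work, as an engineer would, in place of code of your own. Each camera call takes 0.05 s, during which the arm holds its last target.

## Working session

There is one attempt and no reset: what is moved stays moved. The work goes in short steps, Python scripts to look and compute and a tool call to move; the robot and the scene stay as the last step left them, time stands still between calls to the robot, and variables do not carry over. Pictures are saved under pics/ and viewed, and the job is handed in when it is done.

Besides the shell and the picture viewer there is one more tool, called as name(argument=value, ...) on one line, values as JSON. step_arm: Moves the arm, as the interface text tells. Its arguments: {"type":"object","properties":{"xyz":{"type":"array"},"rotation":{"type":"array"},"grip":{"type":"number"},"force":{"type":"number"}},"required":["xyz","rotation"]}

```bash
mkdir -p pics; ls; cat > h.py <<'E'
import numpy as np, cv2
from scipy.spatial.transform import Rotation as R
from bench import r
E
python3 - <<'E'
from h import *
o=r.get_obs()
for k,v in o.items(): print(k,np.round(v,4))
for n in ["scene","top","wrist"]:
    f=r.grab_frame(n); cv2.imwrite(f"pics/{n}0.png",f["pixels"][:,:,::-1])
    np.save(f"{n}0.npy",f,allow_pickle=True)
    print(n,{k:(np.round(v,4).tolist() if not isinstance(v,str) else v) for k,v in f.items() if k!="pixels"})
E
```

```text
pics
clock 0.0
joints [ 1.0379  0.4778  0.0223  1.5564 -0.0115  1.1093 -0.0831]
qvel [-0.0003  0.0003 -0.0014 -0.0017  0.0002 -0.0008 -0.0013]
tau [ 1.00000e-04 -5.96451e+01  1.60860e+00 -2.81201e+01  1.26000e-02
  9.30000e-03 -1.00000e-04]
tcp_pos [ 0.2781 -0.6148  0.4037]
orientation [-1.3799  0.892  -0.8894]
contact_force [ 0.3326  0.2583 -0.412 ]
moment [0.0391 0.0067 0.0069]
grip_width 0.0853
scene {'fx': 416.846, 'fy': 416.846, 'cx': 264.5559, 'cy': 187.468, 'dist_coeffs': [-0.1002, 0.0, 0.0, 0.0, 0.0], 'position': [-0.3694, 0.9959, 0.8048], 'attitude': [-0.801, 2.2095, -1.4098]}
top {'fx': 433.5301, 'fy': 433.5301, 'cx': 254.8444, 'cy': 195.1414, 'dist_coeffs': [-0.0516, 0.0, 0.0, 0.0, 0.0], 'position': [0.3692, -0.0209, 1.6591], 'attitude': [-2.1893, 2.1432, -0.1478]}
wrist {'fx': 335.8307, 'fy': 335.8307, 'cx': 246.0342, 'cy': 187.7919, 'dist_coeffs': [0.0098, 0.0, 0.0, 0.0, 0.0], 'mount': [[1.0, -0.0001, -0.0007, -0.0015], [0.0007, -0.2959, 0.9552, 0.031], [-0.0003, -0.9552, -0.2959, 0.0754], [0.0, 0.0, 0.0, 1.0]]}
```

View pics/scene0.png

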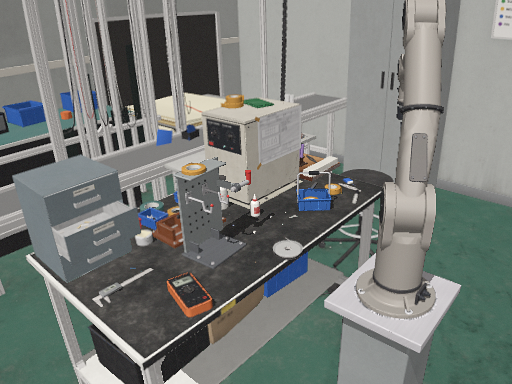

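View pics/top0.png

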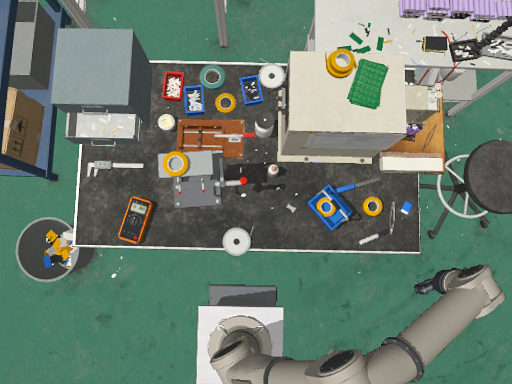

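View pics/wrist0.png

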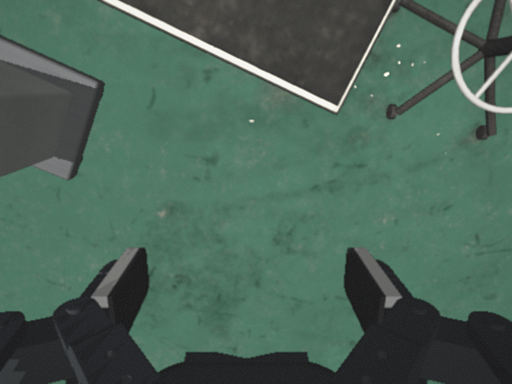

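```bash
python3 - <<'E'
from h import *
print(R.from_rotvec([-1.3799,0.892,-0.8894]).as_matrix().round(3))
E
```

```text
[[ 0.412 -0.001  0.911]
 [-0.911  0.002  0.412]
 [-0.002 -1.    -0.   ]]
```

```bash
python3 - <<'E'
from h import *
t=cv2.imread("pics/top0.png"); s=cv2.imread("pics/scene0.png")
a=cv2.resize(t[170:255,290:420],None,fx=6,fy=6,interpolation=cv2.INTER_CUBIC)
b=cv2.resize(t[60:220,140:300],None,fx=3.7,fy=3.7,interpolation=cv2.INTER_CUBIC)
c=cv2.resize(s[150:270,130:290],None,fx=5,fy=5,interpolation=cv2.INTER_CUBIC)
d=cv2.resize(s[155:225,280:380],None,fx=7,fy=7,interpolation=cv2.INTER_CUBIC)
for n,i in zip("abcd",[a,b,c,d]): cv2.imwrite(f"pics/c0{n}.png",i)
E
```

```text
(no output)
```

View pics/c0a.png

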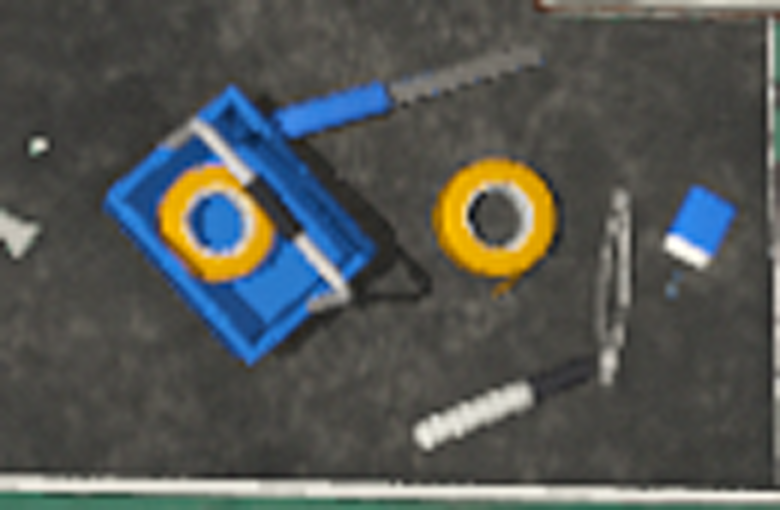

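View pics/c0b.png

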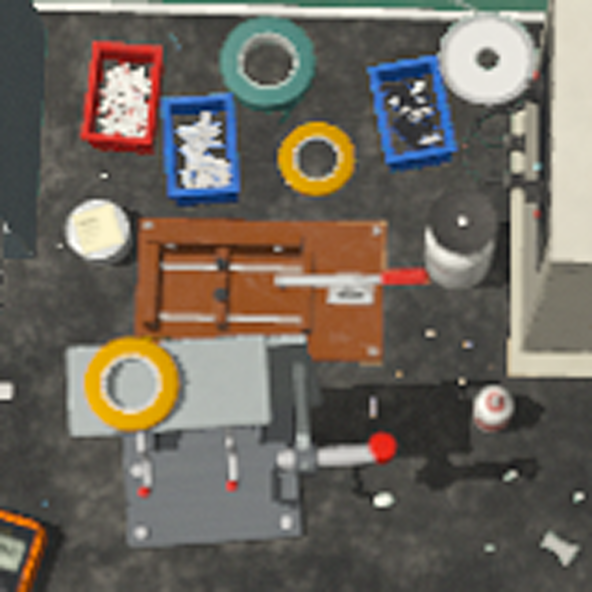

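View pics/c0c.png

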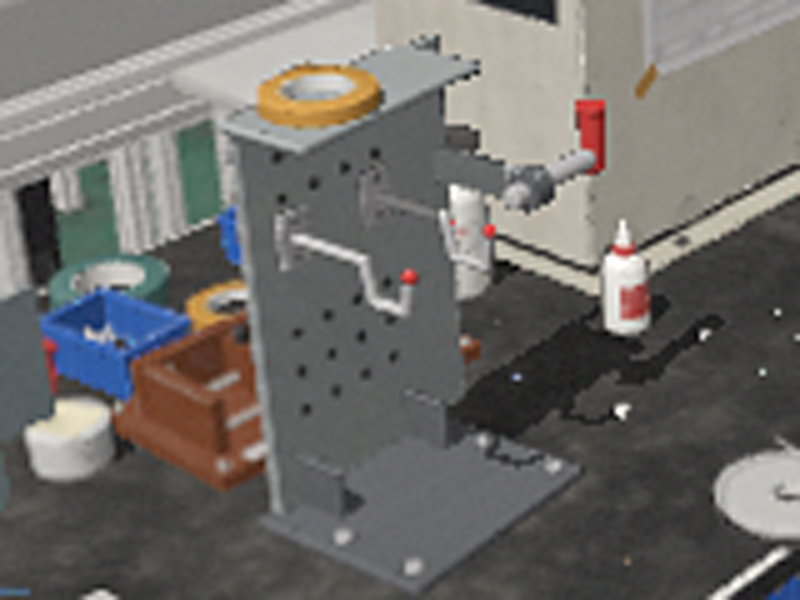

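View pics/c0d.png

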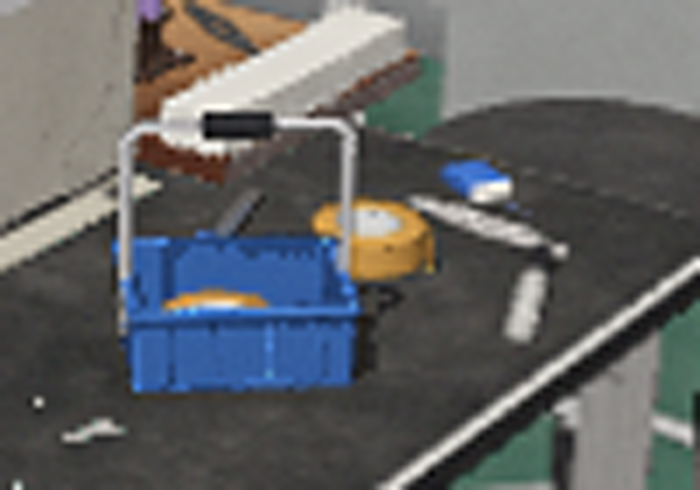

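```bash
cat >> h.py <<'E'
def ray(f,uv,pose=None):
    K=np.array([[f["fx"],0,f["cx"]],[0,f["fy"],f["cy"]],[0,0,1]])
    p=cv2.undistortPoints(np.array(uv,float).reshape(-1,1,2),K,np.array(f["dist_coeffs"],float)).reshape(-1,2)
    d=np.c_[p,np.ones(len(p))]
    if "mount" in f:
        M=np.array(f["mount"]); Rt=R.from_rotvec(pose[1]).as_matrix()
        Rc=Rt@M[:3,:3]; c=np.array(pose[0])+Rt@M[:3,3]
    else:
        Rc=R.from_rotvec(f["attitude"]).as_matrix(); c=np.array(f["position"])
    return c,d@Rc.T
def onz(f,uv,z,pose=None):
    c,d=ray(f,uv,pose); return c+d*((z-c[2])/d[:,2])[:,None]
def tri(c1,d1,c2,d2):
    d1=d1/np.linalg.norm(d1);d2=d2/np.linalg.norm(d2)
    A=np.c_[d1,-d2];s=np.linalg.lstsq(A,c2-c1,rcond=None)[0]
    a=c1+s[0]*d1;b=c2+s[1]*d2
    return (a+b)/2,np.linalg.norm(a-b)
def load(n): return np.load(n+".npy",allow_pickle=True).item()
def proj(f,P,pose=None):
    K=np.array([[f["fx"],0,f["cx"]],[0,f["fy"],f["cy"]],[0,0,1]])
    if "mount" in f:
        M=np.array(f["mount"]); Rt=R.from_rotvec(pose[1]).as_matrix()
        Rc=Rt@M[:3,:3]; c=np.array(pose[0])+Rt@M[:3,3]
    else:
        Rc=R.from_rotvec(f["attitude"]).as_matrix(); c=np.array(f["position"])
    q=(np.atleast_2d(P)-c)@Rc
    return cv2.projectPoints(q,np.zeros(3),np.zeros(3),K,np.array(f["dist_coeffs"],float))[0].reshape(-1,2)
def snap(n,tag):
    o=r.get_obs(); f=r.grab_frame(n); f["pose"]=(o["tcp_pos"],o["orientation"])
    np.save(tag+".npy",f,allow_pickle=True); cv2.imwrite(f"pics/{tag}.png",f["pixels"][:,:,::-1]); return f,o
E
python3 - <<'E'
from h import *
t=load("top0"); s=load("scene0")
def red(f):
    h=cv2.cvtColor(f["pixels"],cv2.COLOR_RGB2HSV)
    m=(((h[...,0]<6)|(h[...,0]>174))&(h[...,1]>150)&(h[...,2]>110)).astype(np.uint8)
    n,l,st,c=cv2.connectedComponentsWithStats(m)
    return [(st[i].tolist(),c[i].round(1).tolist()) for i in range(1,n) if st[i,4]>=3]
print("top",*red(t),sep="\n"); print("scene",*red(s),sep="\n")
a=np.array([290,170]);b=np.array([140,60]);
print("bar",onz(t,np.array([[272,205],[200,125],[345,293]])/6+a,0.150).round(4))
print("basket rim",onz(t,np.array([[230,87],[107,198],[250,363],[375,245]])/6+a,0.055).round(4))
print("base",onz(t,np.array([[132,545],[302,530]])/3.7+b,0.01).round(4))
cs=np.array([280,155])
c1,d1=ray(t,np.array([[272,205]])/6+a);c2,d2=ray(s,np.array([[238,125]])/7+cs);print(tri(c1,d1[0],c2,d2[0]))
E
```

```text
top
([442, 31, 9, 13, 15], [446.7, 37.3])
([454, 62, 1, 6, 6], [454.0, 64.5])
([421, 69, 8, 11, 11], [424.7, 74.0])
([446, 69, 8, 9, 10], [449.7, 72.9])
([162, 71, 22, 31, 237], [172.6, 84.8])
([438, 81, 3, 2, 3], [439.0, 81.7])
([243, 133, 13, 4, 45], [249.1, 134.5])
([240, 177, 7, 8, 46], [243.1, 180.2])
([201, 190, 3, 2, 5], [202.2, 190.6])
([178, 192, 2, 2, 4], [178.5, 192.5])
([134, 236, 3, 3, 8], [134.9, 237.1])
scene
([209, 142, 4, 3, 11], [210.6, 142.9])
([245, 170, 6, 15, 61], [248.0, 175.4])
([227, 195, 2, 2, 4], [227.5, 195.5])
([253, 200, 4, 1, 4], [254.5, 200.0])
([210, 204, 3, 3, 6], [211.3, 205.2])
([256, 210, 3, 3, 6], [257.2, 211.3])
([140, 223, 1, 3, 3], [140.0, 224.0])
([203, 296, 4, 2, 6], [204.5, 296.7])
bar [[ 0.5269 -0.3261  0.15  ]
 [ 0.5732 -0.2836  0.15  ]
 [ 0.4761 -0.3689  0.15  ]]
basket rim [[ 0.6105 -0.319   0.055 ]
 [ 0.5389 -0.2421  0.055 ]
 [ 0.4383 -0.3315  0.055 ]
 [ 0.5132 -0.4098  0.055 ]]
base [[0.5161 0.2565 0.01  ]
 [0.5355 0.0817 0.01  ]]
(array([ 0.52679504, -0.3269247 ,  0.14707971]), np.float64(0.0009237364643333973))
```

```bash
python3 - <<'E'
from h import *
t=load("top0"); s=load("scene0")
for n,a,b in [("R",(202.2,190.6),(227.5,195.5)),("L",(178.5,192.5),(211.3,205.2)),("knobtop",(243.1,180.2),(248,170.5))]:
    c1,d1=ray(t,[a]);c2,d2=ray(s,[b]);print(n,tri(c1,d1[0],c2,d2[0]))
print(onz(t,[(202.2,190.6),(178.5,192.5)],0.214),onz(t,[(243.1,180.2)],0.236), onz(t,[(243.1,180.2)],0.21))
# scene: stand base corners from crop c (5x, off 130,150): 
c=np.array([130,150]); print(onz(s,np.array([[262,520],[415,590],[582,468]])/5+c,0.01))
E
```

```text
R (array([0.55682566, 0.13606623, 0.20981017]), np.float64(0.0003656791506460454))
L (array([0.54910374, 0.2161697 , 0.20781262]), np.float64(0.0010799965642445636))
knobtop (array([ 0.58929145, -0.00149201,  0.24740888]), np.float64(0.00018303326221290342))
[[0.55614681 0.13548759 0.214     ]
 [0.54794388 0.21477597 0.214     ]] [[ 0.59114156 -0.00127529  0.236     ]] [[ 0.59519742 -0.00091732  0.21      ]]
[[0.65442833 0.27776363 0.01      ]
 [0.51023466 0.26689394 0.01      ]
 [0.52706851 0.08869289 0.01      ]]
```

```bash
cat >> h.py <<'E'
def frame(yaw,lean):
    # yaw: deg of bar's y axis; lean toward -x of bar frame
    a=np.deg2rad(yaw); yb=np.array([np.cos(a),np.sin(a),0]); xb=np.array([np.sin(a),-np.cos(a),0])
    L=np.deg2rad(lean); d=np.sin(L)*xb-np.cos(L)*np.array([0,0,1.])
    return np.c_[np.cross(d,yb),d,yb],xb,yb,d
def move(P,Rm,rows=None):
    o=r.get_obs(); R0=R.from_rotvec(o["orientation"]).as_matrix()
    s=R0.T@(np.array(P)-o["tcp_pos"]); w=R.from_matrix(R0.T@Rm).as_rotvec()
    print("shift",(s/0.3).round(4),"turn",(w/(np.pi/2)).round(4),"mm",np.linalg.norm(s)*1e3,"deg",np.rad2deg(np.linalg.norm(w)))
def st():
    o=r.get_obs()
    print("t",round(o["clock"],2),"tcp",np.round(o["tcp_pos"],4),"j",np.round(o["joints"],3),"F",np.round(o["contact_force"],1),"w",round(o["grip_width"],4))
    return o
E
python3 - <<'E'
from h import *
Rm,xb,yb,d=frame(41.4,40); g=np.array([.5268,-.3265,.150])
print(Rm.round(3)); move(g-.155*d-.12*d,Rm); st()
E
```

```text
[[ 0.507  0.425  0.75 ]
 [-0.575 -0.482  0.661]
 [ 0.643 -0.766  0.   ]]
shift [-1.0971  0.1457  0.9786] turn [ 0.0661 -0.1818 -0.442 ] mm 443.18886053872075 deg 43.425365300175486
t 0.15 tcp [ 0.2781 -0.6148  0.4039] j [ 1.038  0.478  0.022  1.556 -0.011  1.109 -0.083] F [ 0.7 -0.4 -0.4] w 0.0855
```

step_arm(xyz=[[-0.3, 0.04, 0.27], [-0.6, 0.08, 0.54], [-0.9, 0.12, 0.8], [-0.9, 0.12, 0.8], [-0.9, 0.12, 0.8], [-0.9, 0.12, 0.8], [-0.9, 0.12, 0.8]], rotation=[[0.01, -0.04, -0.1], [0.03, -0.09, -0.22], [0.06, -0.18, -0.44], [0.066, -0.182, -0.442], [0.066, -0.182, -0.442], [0.066, -0.182, -0.442], [0.066, -0.182, -0.442]], grip=0)

```text
clock: 1.02
tcp_pos: [0.379, -0.2935, 0.3705]
orientation: [-1.704, 0.139, -1.188]
contact_force: [1.0, -0.5, -0.3]
grip_width: 0.0854
```

```bash
python3 - <<'E'
from h import *
Rm,xb,yb,d=frame(41.4,40); g=np.array([.5268,-.3265,.150])
st(); move(g-.155*d-.12*d,Rm)
E
```

```text
t 1.02 tcp [ 0.379  -0.2935  0.3705] j [ 0.153  0.08   0.311  2.295  1.09   0.258 -1.396] F [ 1.  -0.5 -0.3] w 0.0854
shift [-0.1608 -0.0919  0.2959] turn [ 0.0042 -0.0009 -0.0046] mm 104.72249554510577 deg 0.5671922923009863
```

```bash
python3 - <<'E'
from h import *
Rm,xb,yb,d=frame(41.4,40); g=np.array([.5268,-.3265,.150])
move(g-.155*d-.09*d,Rm)
E
```

```text
shift [-0.16    0.0081  0.2966] turn [ 0.0042 -0.0009 -0.0046] mm 101.1308016664966 deg 0.5671922923009863
```

step_arm(xyz=[[-0.08, 0.004, 0.15], [-0.16, 0.008, 0.296], [-0.16, 0.008, 0.296], [-0.16, 0.008, 0.296]], rotation=[[0.004, -0.001, -0.004], [0.004, -0.001, -0.004], [0.004, -0.001, -0.004], [0.004, -0.001, -0.004]])

```text
clock: 1.52
tcp_pos: [0.4223, -0.2088, 0.3377]
orientation: [-1.702, 0.129, -1.19]
contact_force: [-0.9, -1.3, -0.5]
grip_width: 0.0856
```

```bash
python3 - <<'E'
from h import *
Rm,xb,yb,d=frame(41.4,40); g=np.array([.5268,-.3265,.150])
st(); move(g-.155*d-.09*d,Rm)
f,o=snap("wrist","w1")
print(proj(f,np.array([g,g+.022*yb,g-.022*yb,g+.058*yb]),f["pose"]))
E
```

```text
t 1.52 tcp [ 0.4223 -0.2088  0.3377] j [-0.024  0.144  0.241  2.328  1.342  0.372 -1.859] F [-0.9 -1.3 -0.5] w 0.0856
shift [-0.0002 -0.0001  0.0019] turn [ 0.0007  0.0002 -0.0008] mm 0.5665841411065325 deg 0.09488001384912281
[[248.50491975 199.72400448]
 [248.59107114 168.14475187]
 [248.42395714 229.54663861]
 [248.74474096 112.20456834]]
```

View pics/w1.png

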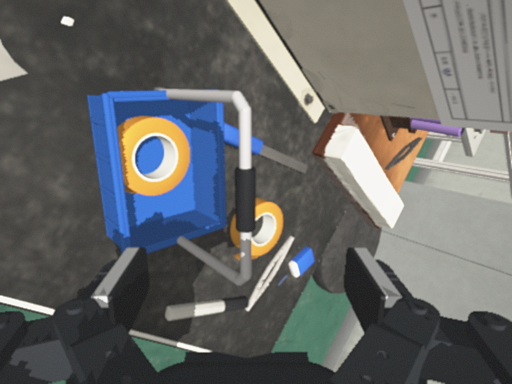

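step_arm(xyz=[[-0.006, 0.1, 0.002], [-0.006, 0.2, 0.002], [-0.006, 0.27, 0.002], [-0.006, 0.3, 0.002], [-0.006, 0.3, 0.002]], rotation=[[0, 0, 0], [0, 0, 0], [0, 0, 0], [0, 0, 0], [0, 0, 0]])

```text
clock: 2.2
tcp_pos: [0.4589, -0.2532, 0.2676]
orientation: [-1.703, 0.133, -1.194]
contact_force: [0.1, 0.8, 0.2]
grip_width: 0.0852
```

```bash
python3 - <<'E'
from h import *
st(); f,o=snap("wrist","w2")
E
```

```text
t 2.2 tcp [ 0.4589 -0.2532  0.2676] j [ 0.096  0.367  0.22   2.268  1.873  0.294 -2.373] F [0.1 0.8 0.2] w 0.0852
```

View pics/w2.png

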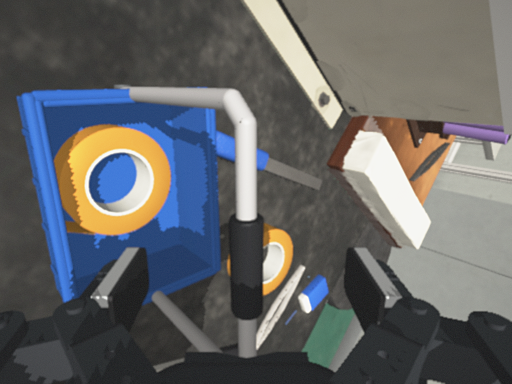

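step_arm(xyz=[[0, 0, 0], [0, 0, 0], [0, 0, 0], [0, 0, 0], [0, 0, 0], [0, 0, 0]], rotation=[[0, 0, 0], [0, 0, 0], [0, 0, 0], [0, 0, 0], [0, 0, 0], [0, 0, 0]], grip=1, force=60)

```text
clock: 3.0
tcp_pos: [0.4592, -0.2527, 0.2683]
orientation: [-1.702, 0.131, -1.194]
contact_force: [-1.8, 1.8, 5.7]
grip_width: 0.0124
```

```bash
python3 - <<'E'
from h import *
st(); f,o=snap("wrist","w3")
t=f["pose"]; Rt=R.from_rotvec(t[1]).as_matrix()
print(proj(f,[np.array(t[0])+Rt@np.array([0,.155,z]) for z in(-.022,0,.022)],t))
E
```

```text
t 3.0 tcp [ 0.4592 -0.2527  0.2683] j [ 0.094  0.366  0.221  2.268  1.872  0.294 -2.373] F [-1.8  1.8  5.7] w 0.0124
[[249.08635196 315.87129398]
 [249.22417619 271.83709406]
 [249.37627885 223.66234184]]
```

View pics/w3.png

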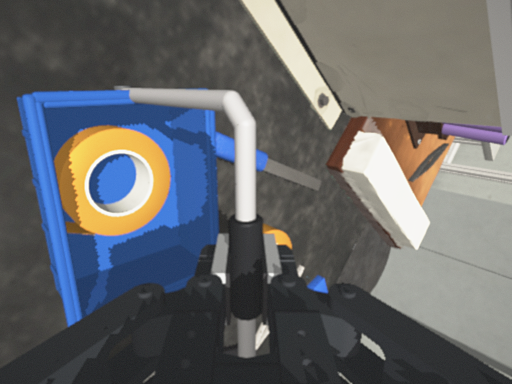

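step_arm(xyz=[[0.02, -0.023, 0], [0.05, -0.06, 0], [0.08, -0.1, 0], [0.12, -0.14, 0], [0.15, -0.18, 0], [0.18, -0.215, 0], [0.193, -0.23, 0], [0.193, -0.23, 0]], rotation=[[0, 0, 0], [0, 0, 0], [0, 0, 0], [0, 0, 0], [0, 0, 0], [0, 0, 0], [0, 0, 0], [0, 0, 0]])

```text
clock: 4.05
tcp_pos: [0.4587, -0.2525, 0.3579]
orientation: [-1.702, 0.133, -1.194]
contact_force: [-0.1, 0.3, -3.1]
grip_width: 0.012
```

```bash
python3 - <<'E'
from h import *
st(); f,o=snap("wrist","w4"); snap("scene","s4")
s=cv2.imread("pics/s4.png"); cv2.imwrite("pics/s4c.png",np.hstack([cv2.resize(s[110:240,270:420],None,fx=3,fy=3),cv2.resize(cv2.imread("pics/w4.png"),(346,390)[::1])]))
E
```

```text
t 4.05 tcp [ 0.4587 -0.2525  0.3579] j [-0.015  0.192  0.333  2.211  1.134  0.317 -1.583] F [-0.1  0.3 -3.1] w 0.012
```

View pics/s4c.png

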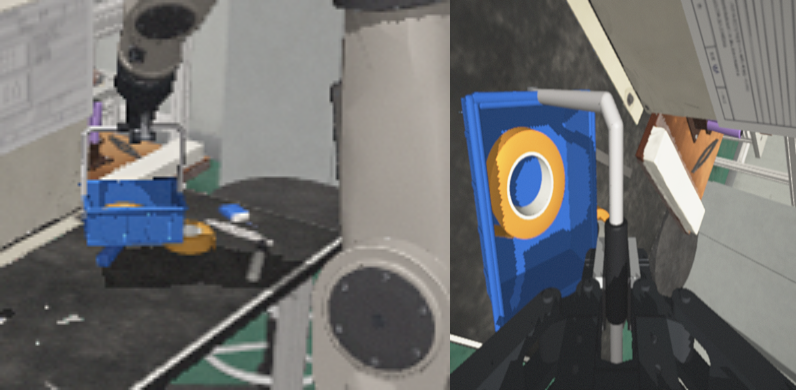

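```bash
python3 - <<'E'
from h import *
for n in ["w1","w2","w4"]:
    p=load(n)["pixels"]; x0=245
    g=p[:,x0-2:x0+3].mean((1,2)); 
    print(n,[(v,int(g[v])) for v in range(155,345) if abs(g[v+1]-g[v-1])>25])
    row={"w1":200,"w2":240,"w4":250}[n]; print(p[row,225:270].mean(1).astype(int))
E
```

```text
w1 [(168, 219), (169, 139), (170, 73), (231, 69), (232, 145), (233, 224), (238, 225), (239, 198), (240, 161), (252, 150), (281, 108), (306, 75), (307, 107), (308, 143), (310, 131), (311, 97)]
[ 78  75  76  73  75  78  74  75  74  69  49  39  43  48  46  51  54  57
  59  59  59  59  62  59  57  54  54  50  49  56  81 103 115 112 111 110
 105 101 100  97  95  92  87  85  88]
w2 [(219, 235), (220, 178), (221, 88), (222, 39), (223, 51), (224, 73), (319, 59), (320, 106), (321, 134)]
[ 50  52  53  49  39  35  41  40  40  44  45  47  49  47  52  54  53  52
  55  54  58  54  58  59  58  58  58  56  56  55  55  57  54  54  50  49
  45  54  83 102 103 103  98 107 146]
w4 [(220, 224), (221, 154), (222, 68), (224, 59), (319, 57), (320, 102), (321, 128)]
[145 144 118  71  29  34  36  41  41  41  45  46  50  50  50  50  50  53
  53  54  53  52  54  53  56  54  52  53  54  53  52  51  49  49  46  46
  42  38  41  65 115 140 145 143 143]
```

```bash
cat >> h.py <<'E'
B=np.array([0,.154,.004])
def tcp_for(bar,yaw,lean=40):
    Rm=frame(yaw,lean)[0]; return np.array(bar)-Rm@B,Rm
def path(wps,n):
    # wps: list (bar,yaw,lean); linear between from current
    o=r.get_obs(); R0=R.from_rotvec(o["orientation"]).as_matrix()
    out=[]
    for (a,b,k) in zip(wps[:-1],wps[1:],n):
        for i in range(1,k+1):
            q=[(1-i/k)*np.array(x)+i/k*np.array(y) for x,y in zip(a,b)]
            P,Rm=tcp_for(*q); s=R0.T@(P-o["tcp_pos"])/.3; w=R.from_matrix(R0.T@Rm).as_rotvec()/(np.pi/2)
            out.append((s,w))
    print("xyz",[[round(float(v),3) for v in s] for s,_ in out]); print("rot",[[round(float(v),3) for v in w] for _,w in out])
E
python3 - <<'E'
from h import *
t=load("top0"); 
m=onz(t,[(272,169)],0.09); print("glue cap",m, onz(t,[(237,242)],.01), onz(t,[(135,220)],.03))
o=r.get_obs(); Rc=R.from_rotvec(o["orientation"]).as_matrix(); b0=o["tcp_pos"]+Rc@B
print(b0,np.rad2deg(np.arctan2(Rc[1,2],Rc[0,2])),np.rad2deg(np.arccos(-Rc[2,1])))
path([(b0,41.4,40),([.535,-.2,.258],50,40),([.535,-.095,.258],63,40),([.54,-.034,.258],70,40)],[5,5,4])
E
```

```text
glue cap [[ 0.65799871 -0.10446876  0.09      ]] [[0.38950616 0.01936062 0.01      ]] [[0.46297118 0.40414385 0.03      ]]
[ 0.52659642 -0.32438554  0.23938881] 41.14391981887426 39.925793823407346
xyz [[-0.037, -0.047, 0.047], [-0.074, -0.094, 0.096], [-0.11, -0.14, 0.145], [-0.146, -0.186, 0.194], [-0.181, -0.233, 0.243], [-0.219, -0.264, 0.274], [-0.257, -0.296, 0.306], [-0.294, -0.327, 0.337], [-0.33, -0.357, 0.369], [-0.366, -0.387, 0.402], [-0.39, -0.407, 0.429], [-0.414, -0.427, 0.457], [-0.437, -0.447, 0.484], [-0.46, -0.467, 0.512]]
rot [[0.015, -0.016, -0.001], [0.027, -0.031, -0.001], [0.039, -0.045, -0.001], [0.052, -0.06, -0.001], [0.064, -0.075, -0.001], [0.083, -0.097, -0.001], [0.101, -0.119, -0.001], [0.12, -0.141, -0.001], [0.138, -0.163, -0.001], [0.157, -0.185, -0.001], [0.169, -0.2, -0.001], [0.182, -0.215, -0.001], [0.194, -0.23, -0.001], [0.207, -0.245, -0.001]]
```

step_arm(xyz=[[-0.02, -0.024, 0.024], [-0.05, -0.07, 0.07], [-0.09, -0.115, 0.12], [-0.13, -0.16, 0.17], [-0.165, -0.21, 0.22], [-0.2, -0.245, 0.255], [-0.219, -0.264, 0.274], [-0.219, -0.264, 0.274]], rotation=[[0.008, -0.008, 0], [0.02, -0.023, 0], [0.033, -0.038, 0], [0.046, -0.053, 0], [0.058, -0.068, 0], [0.073, -0.086, 0], [0.083, -0.097, 0], [0.083, -0.097, 0]])

```text
clock: 5.15
tcp_pos: [0.4539, -0.1218, 0.376]
orientation: [-1.671, -0.038, -1.044]
contact_force: [0.8, -1.2, -3.3]
grip_width: 0.0121
```

```bash
python3 - <<'E'
from h import *
o=st(); Rc=R.from_rotvec(o["orientation"]).as_matrix(); b0=o["tcp_pos"]+Rc@B
y0=np.rad2deg(np.arctan2(Rc[1,2],Rc[0,2]));print(b0,y0,np.rad2deg(np.arccos(-Rc[2,1])))
path([(b0,y0,40),([.535,-.095,.258],63,40),([.54,-.034,.258],70,40),([.533,.065,.25],82,40),([.537,.174,.238],96,40)],[4,4,5,6])
E
```

```text
t 5.15 tcp [ 0.4539 -0.1218  0.376 ] j [-0.186  0.068  0.195  2.291  1.119  0.429 -1.61 ] F [ 0.8 -1.2 -3.3] w 0.0121
[ 0.53502247 -0.17842727  0.25787009] 52.68815617430671 39.92265468119077
xyz [[-0.032, -0.027, 0.041], [-0.063, -0.053, 0.081], [-0.094, -0.078, 0.122], [-0.124, -0.104, 0.163], [-0.143, -0.12, 0.196], [-0.162, -0.136, 0.229], [-0.181, -0.151, 0.262], [-0.2, -0.167, 0.296], [-0.233, -0.188, 0.332], [-0.266, -0.208, 0.369], [-0.298, -0.228, 0.406], [-0.33, -0.248, 0.444], [-0.362, -0.267, 0.482], [-0.387, -0.28, 0.52], [-0.412, -0.292, 0.558], [-0.437, -0.304, 0.597], [-0.462, -0.316, 0.636], [-0.486, -0.328, 0.676], [-0.51, -0.339, 0.716]]
rot [[0.018, -0.022, -0.001], [0.036, -0.044, -0.001], [0.055, -0.066, -0.001], [0.073, -0.088, -0.001], [0.086, -0.103, -0.001], [0.098, -0.118, -0.001], [0.111, -0.133, -0.001], [0.123, -0.148, -0.001], [0.14, -0.168, -0.001], [0.157, -0.189, -0.001], [0.175, -0.209, -0.001], [0.192, -0.229, -0.001], [0.209, -0.25, -0.001], [0.226, -0.27, -0.001], [0.242, -0.29, -0.001], [0.259, -0.31, -0.001], [0.275, -0.329, -0.001], [0.292, -0.349, -0.001], [0.309, -0.369, -0.001]]
```

step_arm(xyz=[[-0.016, -0.014, 0.02], [-0.048, -0.04, 0.061], [-0.08, -0.066, 0.102], [-0.11, -0.091, 0.143], [-0.134, -0.112, 0.18], [-0.153, -0.128, 0.213], [-0.172, -0.144, 0.246], [-0.191, -0.159, 0.279], [-0.2, -0.167, 0.296], [-0.2, -0.167, 0.296]], rotation=[[0.009, -0.011, 0], [0.027, -0.033, 0], [0.045, -0.055, 0], [0.064, -0.077, 0], [0.079, -0.095, 0], [0.092, -0.11, 0], [0.105, -0.125, 0], [0.117, -0.141, 0], [0.123, -0.148, 0], [0.123, -0.148, 0]])

```text
clock: 6.4
tcp_pos: [0.4457, -0.0034, 0.3759]
orientation: [-1.606, -0.283, -0.814]
contact_force: [-0.5, -0.9, -2.9]
grip_width: 0.0121
```

```bash
python3 - <<'E'
from h import *
o=st(); Rc=R.from_rotvec(o["orientation"]).as_matrix(); b0=o["tcp_pos"]+Rc@B
y0=np.rad2deg(np.arctan2(Rc[1,2],Rc[0,2]));print(b0,y0,np.rad2deg(np.arccos(-Rc[2,1])))
path([(b0,y0,40),([.533,.065,.25],82,40),([.537,.174,.238],96,40)],[5,6])
snap("top","t5");a=snap("scene","s5")
t=cv2.imread("pics/t5.png");s=cv2.imread("pics/s5.png")
cv2.imwrite("pics/c5.png",np.hstack([cv2.resize(t[130:250,150:300],(500,400)),cv2.resize(s[110:230,150:270],(400,400))])[:, :800])
E
```

```text
t 6.4 tcp [ 0.4457 -0.0034  0.3759] j [-0.32   0.026  0.06   2.334  1.142  0.414 -1.599] F [-0.5 -0.9 -2.9] w 0.0121
[ 0.53994216 -0.0334287   0.25783344] 70.04635092252104 39.92386151223805
xyz [[-0.024, -0.013, 0.046], [-0.047, -0.025, 0.093], [-0.069, -0.037, 0.139], [-0.091, -0.048, 0.186], [-0.112, -0.06, 0.232], [-0.128, -0.064, 0.277], [-0.143, -0.068, 0.322], [-0.158, -0.072, 0.367], [-0.173, -0.076, 0.412], [-0.187, -0.079, 0.458], [-0.201, -0.082, 0.503]]
rot [[0.017, -0.02, -0.001], [0.034, -0.041, -0.001], [0.051, -0.061, -0.001], [0.068, -0.081, -0.001], [0.086, -0.102, -0.001], [0.102, -0.121, -0.001], [0.119, -0.141, -0.001], [0.135, -0.161, -0.001], [0.152, -0.181, -0.001], [0.169, -0.201, -0.001], [0.185, -0.221, -0.001]]
```

View pics/c5.png

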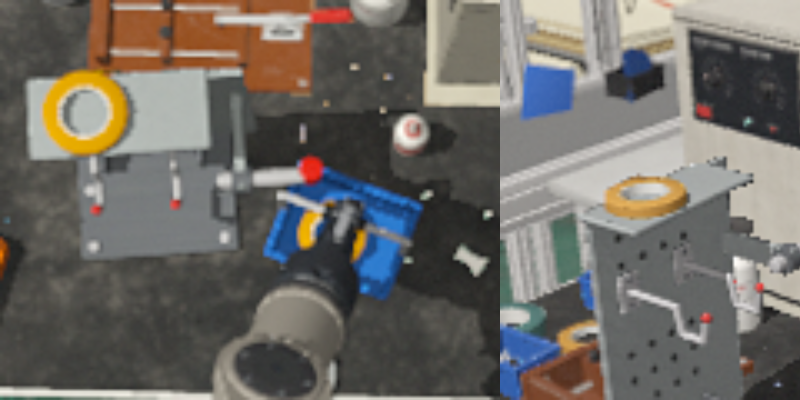

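step_arm(xyz=[[-0.014, -0.007, 0.023], [-0.036, -0.019, 0.07], [-0.058, -0.031, 0.116], [-0.08, -0.043, 0.163], [-0.102, -0.054, 0.21], [-0.12, -0.062, 0.255], [-0.135, -0.066, 0.3], [-0.151, -0.07, 0.345], [-0.166, -0.074, 0.39], [-0.18, -0.078, 0.435], [-0.194, -0.081, 0.48], [-0.201, -0.082, 0.503], [-0.201, -0.082, 0.503]], rotation=[[0.009, -0.01, 0], [0.026, -0.031, 0], [0.043, -0.051, 0], [0.06, -0.071, 0], [0.077, -0.092, 0], [0.094, -0.112, 0], [0.111, -0.131, 0], [0.127, -0.151, 0], [0.144, -0.171, 0], [0.161, -0.191, 0], [0.177, -0.211, 0], [0.185, -0.221, 0], [0.185, -0.221, 0]])

```text
clock: 8.12
tcp_pos: [0.4391, 0.1593, 0.3558]
orientation: [-1.465, -0.619, -0.464]
contact_force: [-0.8, -0.3, -3.4]
grip_width: 0.0119
```

```bash
python3 - <<'E'
from h import *
o=st(); Rc=R.from_rotvec(o["orientation"]).as_matrix(); b0=o["tcp_pos"]+Rc@B
y0=np.rad2deg(np.arctan2(Rc[1,2],Rc[0,2]));print(b0,y0,np.rad2deg(np.arccos(-Rc[2,1])))
snap("top","t6");a=snap("scene","s6");snap("wrist","w6")
t=cv2.imread("pics/t6.png");s=cv2.imread("pics/s6.png")
cv2.imwrite("pics/c6.png",np.hstack([cv2.resize(t[140:220,150:230],(400,400),interpolation=2),cv2.resize(s[150:230,170:250],(400,400),interpolation=2)]))
E
```

```text
t 8.12 tcp [0.4391 0.1593 0.3558] j [-0.487  0.101 -0.097  2.311  1.297  0.322 -1.657] F [-0.8 -0.3 -3.4] w 0.0119
[0.53689564 0.17341937 0.23766819] 95.94140535671944 39.8917404110706
```

View pics/c6.png

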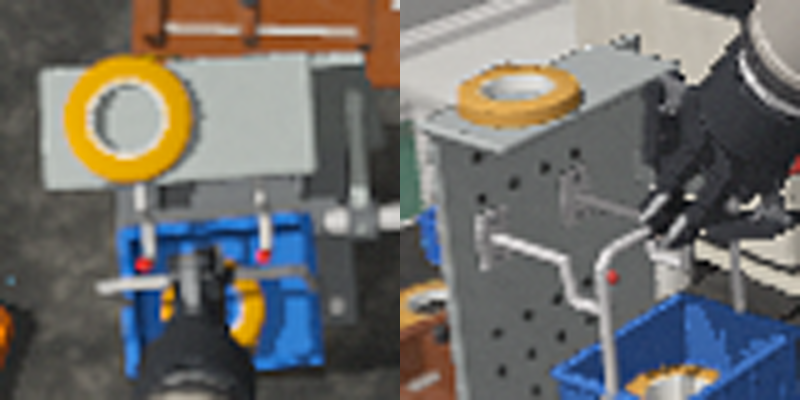

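View pics/w6.png

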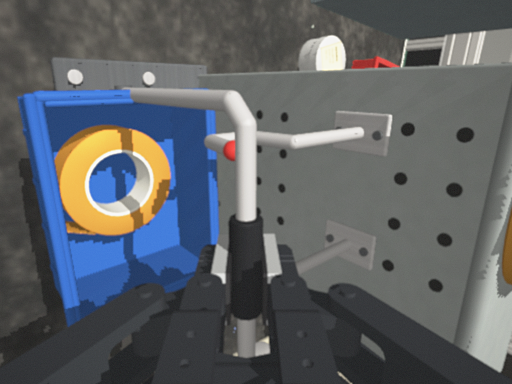

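```bash
python3 - <<'E'
from h import *
o=r.get_obs(); Rc=R.from_rotvec(o["orientation"]).as_matrix(); b0=o["tcp_pos"]+Rc@B
path([(b0,96,40),([.573,.1765,.237],95.8,40),([.573,.1765,.205],95.8,40),([.573,.1765,.190],95.8,40)],[3,2,2])
E
```

```text
xyz [[0.03, 0.027, -0.0], [0.06, 0.053, 0.001], [0.09, 0.08, 0.002], [0.056, 0.121, 0.002], [0.022, 0.161, 0.002], [0.006, 0.181, 0.002], [-0.01, 0.2, 0.002]]
rot [[0.001, -0.001, -0.001], [0.001, 0.0, -0.001], [0.0, 0.001, -0.001], [0.0, 0.001, -0.001], [0.0, 0.001, -0.001], [0.0, 0.001, -0.001], [0.0, 0.001, -0.001]]
```

step_arm(xyz=[[0.015, 0.013, 0], [0.04, 0.036, 0.001], [0.065, 0.058, 0.001], [0.085, 0.075, 0.002], [0.09, 0.08, 0.002], [0.09, 0.08, 0.002]], rotation=[[0, 0, 0], [0, 0, 0], [0, 0, 0], [0, 0, 0], [0, 0, 0], [0, 0, 0]])

```text
clock: 9.02
tcp_pos: [0.4749, 0.1626, 0.3546]
orientation: [-1.466, -0.618, -0.465]
contact_force: [-0.9, -0.2, -3.6]
grip_width: 0.0121
```

```bash
python3 - <<'E'
from h import *
o=st(); Rc=R.from_rotvec(o["orientation"]).as_matrix(); b0=o["tcp_pos"]+Rc@B
print(b0)
path([(b0,95.8,40),([.573,.1765,.205],95.8,40),([.573,.1765,.190],95.8,40)],[2,2])
snap("top","t7");a=snap("scene","s7");snap("wrist","w7")
t=cv2.imread("pics/t7.png");s=cv2.imread("pics/s7.png")
cv2.imwrite("pics/c7.png",np.hstack([cv2.resize(t[140:220,150:230],(400,400),interpolation=2),cv2.resize(s[150:230,170:250],(400,400),interpolation=2)]))
E
```

```text
t 9.03 tcp [0.4749 0.1626 0.3546] j [-0.466  0.159 -0.079  2.244  1.277  0.302 -1.604] F [-0.9 -0.2 -3.6] w 0.0121
[0.5727193  0.1765069  0.23643736]
xyz [[-0.034, 0.041, -0.0], [-0.068, 0.081, -0.0], [-0.084, 0.1, -0.0], [-0.1, 0.119, -0.0]]
rot [[0.0, 0.001, -0.001], [0.0, 0.001, -0.001], [0.0, 0.001, -0.001], [0.0, 0.001, -0.001]]
```

View pics/c7.png

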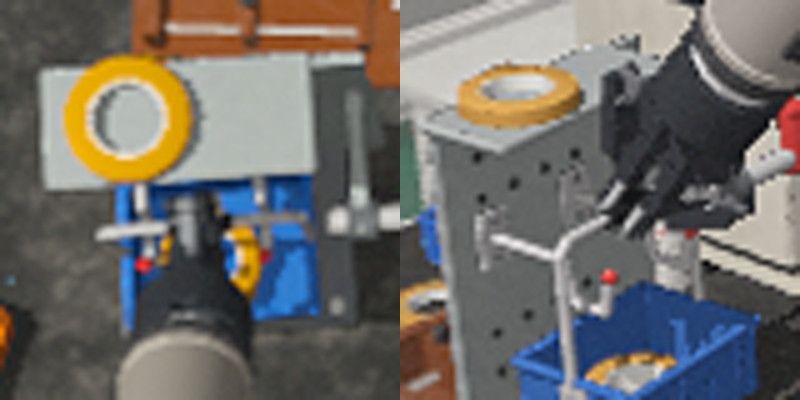

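View pics/w7.png

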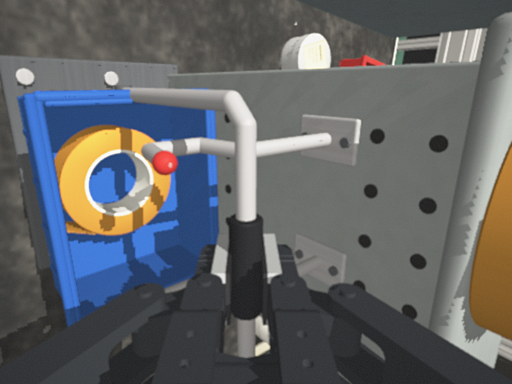

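```bash
python3 - <<'E'
from h import *
f=load("w7"); 
a=onz(f,[(165,162)],.212,f["pose"])[0]; print(a)
xs=np.array([.9948,.1014]);ys=np.array([-.1014,.9948]); print("rel bar", (a[:2]-[.5727,.1765])@xs,(a[:2]-[.5727,.1765])@ys)
f0=load("w6"); c1,d1=ray(f0,[(231,151)],f0["pose"]);c2,d2=ray(f,[(165,162)],f["pose"]); print(tri(c1,d1[0],c2,d2[0]))
E
```

```text
[0.54652959 0.2177808  0.212     ]
rel bar -0.021848455401089397 0.04371981802861021
(array([0.55139803, 0.21573725, 0.20254166]), np.float64(0.00039224885583787045))
```

step_arm(xyz=[[-0.012, 0.014, 0.003], [-0.034, 0.04, 0.006], [-0.056, 0.067, 0.008], [-0.075, 0.089, 0.008], [-0.087, 0.104, 0.008], [-0.095, 0.113, 0.008], [-0.095, 0.113, 0.008]], rotation=[[0, 0, 0], [0, 0, 0], [0, 0, 0], [0, 0, 0], [0, 0, 0], [0, 0, 0], [0, 0, 0]])

```text
clock: 10.05
tcp_pos: [0.4753, 0.1685, 0.3139]
orientation: [-1.458, -0.627, -0.466]
contact_force: [-7.3, 4.4, 15.5]
grip_width: 0.0118
```

```bash
python3 - <<'E'
from h import *
o=st(); Rc=R.from_rotvec(o["orientation"]).as_matrix(); b0=o["tcp_pos"]+Rc@B
print(b0)
snap("top","t8");a=snap("scene","s8");snap("wrist","w8")
t=cv2.imread("pics/t8.png");s=cv2.imread("pics/s8.png")
cv2.imwrite("pics/c8.png",np.hstack([cv2.resize(t[140:220,150:230],(400,400),interpolation=2),cv2.resize(s[150:230,170:250],(400,400),interpolation=2)]))
E
```

```text
t 10.05 tcp [0.4753 0.1685 0.3139] j [-0.477  0.238 -0.08   2.276  1.666  0.297 -2.009] F [-7.3  4.4 15.5] w 0.0118
[0.57390875 0.18356582 0.19649256]
```

View pics/c8.png

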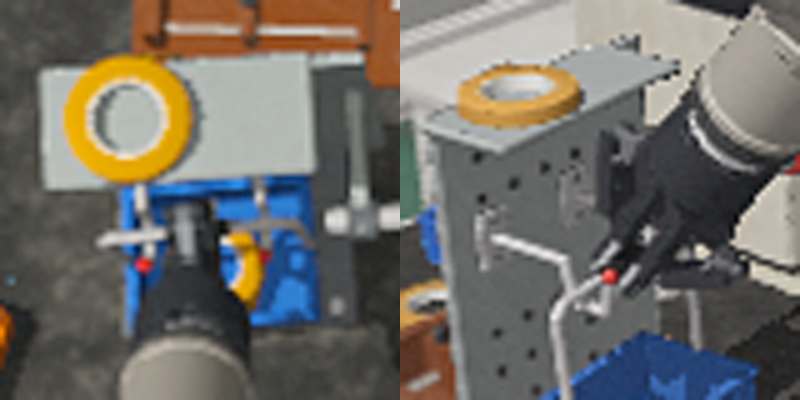

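View pics/w8.png

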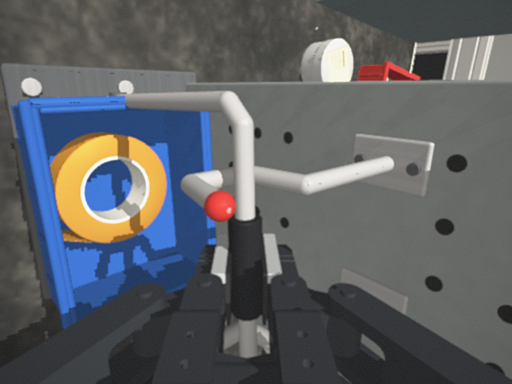

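```bash
python3 - <<'E'
from h import *
t=cv2.imread("pics/t8.png");t7=cv2.imread("pics/t7.png");s=cv2.imread("pics/s8.png")
g=lambda i:cv2.resize(i[175:205,165:217],(520,300),interpolation=cv2.INTER_CUBIC)
cv2.imwrite("pics/c8b.png",np.vstack([g(t7),g(t)]))
cv2.imwrite("pics/c8c.png",cv2.resize(s[185:260,200:275],(600,600),interpolation=cv2.INTER_CUBIC))
E
```

```text
(no output)
```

View pics/c8b.png

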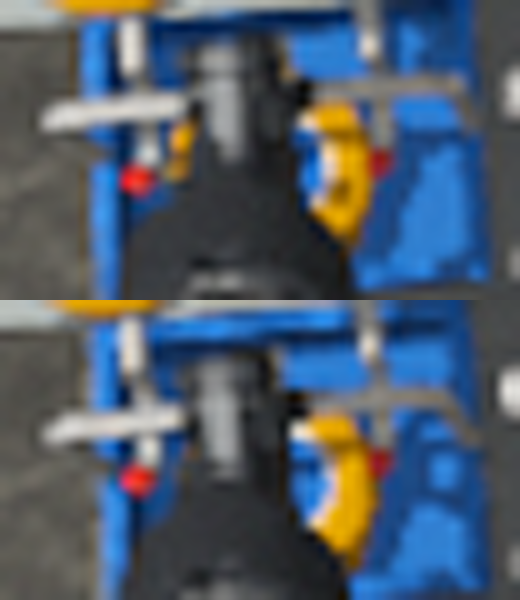

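View pics/c8c.png

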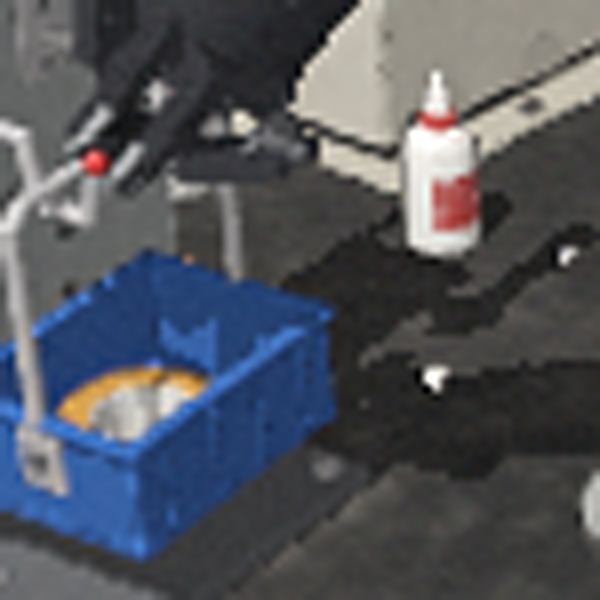

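```bash
python3 - <<'E'
from h import *
o=st(); Rc=R.from_rotvec(o["orientation"]).as_matrix()
print(np.rad2deg(np.arctan2(Rc[1,2],Rc[0,2])),np.rad2deg(np.arccos(-Rc[2,1])),np.rad2deg(np.arcsin(Rc[2,2])), o["moment"],o["qvel"].round(3),o["tau"].round(1))
f=load("w8"); f7=load("w7")
for p in [(218,207)]:
    for z in (.208,.214): print(onz(f,[p],z,f["pose"]))
c1,d1=ray(f7,[(165,162)],f7["pose"]);c2,d2=ray(f,[(218,207)],f["pose"]); print(tri(c1,d1[0],c2,d2[0]))
t=load("t8"); 
# bar left end piece in top: visible center pts
u=np.array([165,175]); print(onz(t,np.array([[60,132],[180,116],[320,102],[440,95]])/10+u,.1965))
E
```

```text
t 10.2 tcp [0.4752 0.1684 0.3139] j [-0.477  0.238 -0.08   2.276  1.665  0.297 -2.008] F [-6.6  4.6 15. ] w 0.0122
96.24929665240518 40.30176212398185 0.14343761915097789 [ 0.45745101 -0.14705493  0.852736  ] [ 0.    -0.     0.002  0.    -0.002  0.     0.   ] [  4.  -28.9   4.3 -16.5  -0.2   1.8  -0.4]
[[0.54792174 0.21631294 0.208     ]]
[[0.54342992 0.2185433  0.214     ]]
(array([0.5482977 , 0.21663084, 0.20792972]), np.float64(0.0009278571980544804))
[[0.56427179 0.24375715 0.1965    ]
 [0.57067189 0.20316192 0.1965    ]
 [0.57654462 0.15572074 0.1965    ]
 [0.57986609 0.11497981 0.1965    ]]
```

```bash
python3 - <<'E'
from h import *
s=load("scene0"); c=np.array([130,150]); S=np.array([.573,.176])
xs=np.array([.9945,.1045]);ys=np.array([-.1045,.9945])
for p in [(450,412),(450,440),(400,388),(265,455),(345,485),(350,500)]:
    for z in (.01,.03,.04,.05):
        a=onz(s,np.array([p])/5+c,z)[0]; print(p,z,((a[:2]-S)@xs).round(3),((a[:2]-S)@ys).round(3))
i=cv2.imread("pics/s8.png"); 
cv2.imwrite("pics/s8d.png",cv2.resize(cv2.imread("pics/scene0.png")[205:275,175:255],(800,600)[::1],interpolation=cv2.INTER_CUBIC))
E
```

```text
(450, 412) 0.01 0.077 -0.091
(450, 412) 0.03 0.053 -0.066
(450, 412) 0.04 0.042 -0.053
(450, 412) 0.05 0.03 -0.041
(450, 440) 0.01 0.05 -0.06
(450, 440) 0.03 0.028 -0.036
(450, 440) 0.04 0.016 -0.024
(450, 440) 0.05 0.005 -0.011
(400, 388) 0.01 0.133 -0.098
(400, 388) 0.03 0.108 -0.073
(400, 388) 0.04 0.096 -0.06
(400, 388) 0.05 0.084 -0.047
(265, 455) 0.01 0.151 0.03
(265, 455) 0.03 0.126 0.052
(265, 455) 0.04 0.114 0.063
(265, 455) 0.05 0.101 0.074
(345, 485) 0.01 0.074 0.028
(345, 485) 0.03 0.05 0.05
(345, 485) 0.04 0.039 0.061
(345, 485) 0.05 0.027 0.072
(350, 500) 0.01 0.057 0.04
(350, 500) 0.03 0.034 0.062
(350, 500) 0.04 0.023 0.073
(350, 500) 0.05 0.012 0.084
```

View pics/s8d.png

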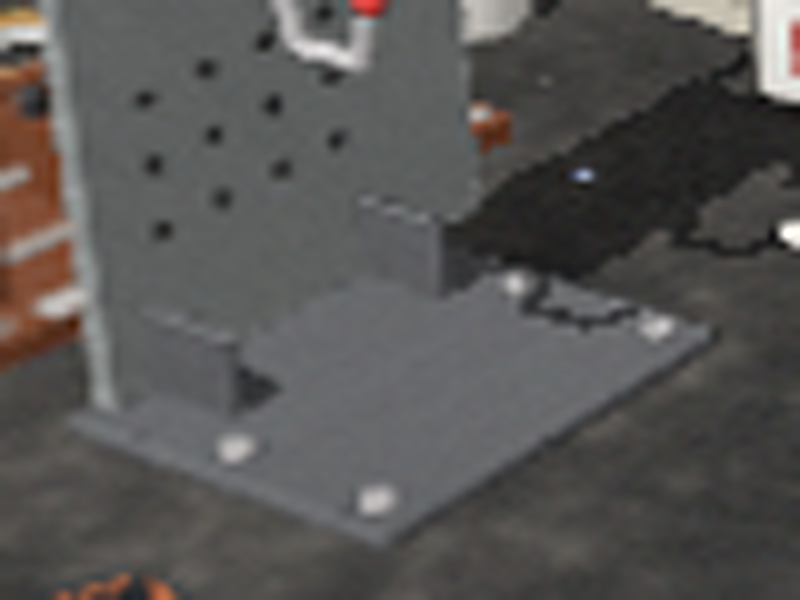

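step_arm(xyz=[[0.021, -0.026, 0], [0.021, -0.026, 0], [0.021, -0.026, 0]], rotation=[[0, 0, 0], [0, 0, 0], [0, 0, 0]])

```text
clock: 10.58
tcp_pos: [0.4747, 0.1681, 0.3235]
orientation: [-1.459, -0.627, -0.466]
contact_force: [-0.5, 0.1, -3.9]
grip_width: 0.012
```

```bash
python3 - <<'E'
from h import *
o=st(); print(o["moment"]); Rc=R.from_rotvec(o["orientation"]).as_matrix(); print(o["tcp_pos"]+Rc@B,np.rad2deg(np.arctan2(Rc[1,2],Rc[0,2])),np.rad2deg(np.arccos(-Rc[2,1])))
E
```

```text
t 10.57 tcp [0.4747 0.1681 0.3235] j [-0.49   0.218 -0.065  2.271  1.579  0.291 -1.92 ] F [-0.5  0.1 -3.9] w 0.012
[-0.17323808  1.09868022 -0.01534336]
[0.57322474 0.18315638 0.20603181] 96.23722991438079 40.26623679259744
```

```bash
python3 - <<'E'
from h import *
snap("scene","s9");snap("wrist","w9")
g=lambda n:cv2.resize(cv2.imread(f"pics/{n}.png")[180:260,190:245],(400,582),interpolation=cv2.INTER_CUBIC)
cv2.imwrite("pics/c9.png",np.hstack([g("s9"),g("s8")]))
h=lambda n:cv2.resize(cv2.imread(f"pics/{n}.png")[60:360,0:300],(400,400))
cv2.imwrite("pics/c9w.png",np.hstack([h("w9"),h("w8")]))
E
```

```text
(no output)
```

View pics/c9.png

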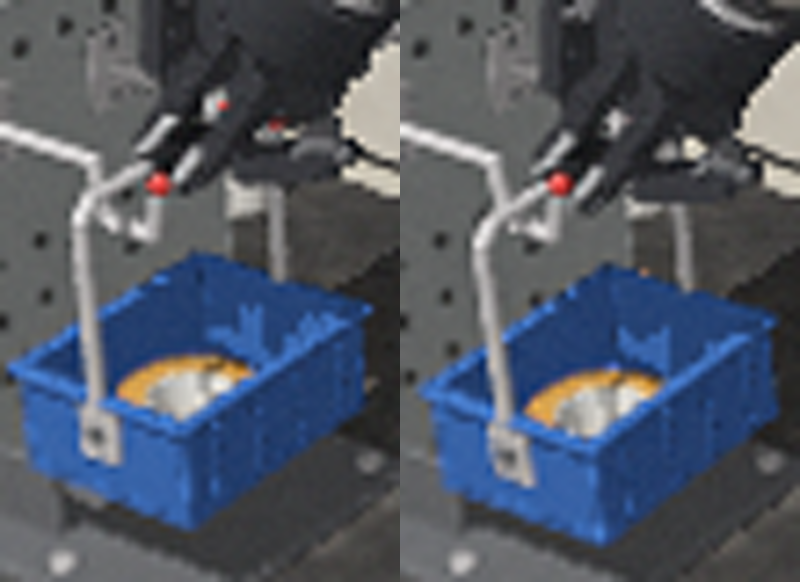

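View pics/c9w.png

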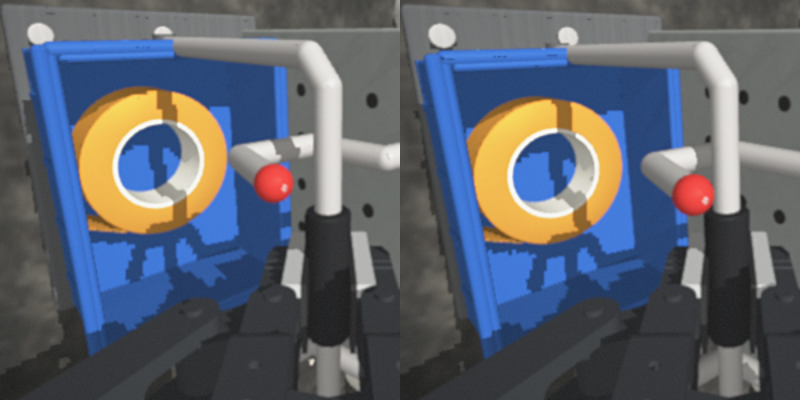

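```bash
python3 - <<'E'
from h import *
s=load("scene0"); S=np.array([.573,.176])
xs=np.array([.9945,.1045]);ys=np.array([-.1045,.9945])
st_=lambda a:np.r_[(a[:2]-S)@xs,(a[:2]-S)@ys].round(4)
for b,t in [((198.5,253.4),(198.5,245.3)),((219.3,239.4),(219.3,230.9))]:
    a=onz(s,[b],.01)[0]; print("foot",st_(a))
    c,d=ray(s,[t]); d=d[0]
    # z on ray nearest in xy to foot
    k=np.dot(a[:2]-c[:2],d[:2])/np.dot(d[:2],d[:2]); print("top z",(c+k*d).round(4), st_(c+k*d))
# base plate corners as check
for n,p in [("left back",(182.4,254)),("front left",(213,268)),("front right",(246.4,243.6))]: print(n,st_(onz(s,[p],.01)[0]))
for p in [(237,425)]: pass
E
```

```text
foot [0.0469 0.059 ]
top z [0.6116 0.2371 0.0426] [0.0447 0.0568]
foot [ 0.0462 -0.0514]
top z [0.6226 0.1278 0.0456] [ 0.0443 -0.0532]
left back [0.0916 0.0927]
front left [-0.0529  0.097 ]
front right [-0.0548 -0.082 ]
```

```bash
python3 - <<'E'
from h import *
o=r.get_obs(); Rc=R.from_rotvec(o["orientation"]).as_matrix(); b0=o["tcp_pos"]+Rc@B
print(b0); b1=b0+[-.006,-.0036,0]
path([(b0,96.2,40),(b1,96.2,40),(b1-[0,0,.009],96.2,40),(b1-[0,0,.0165],96.2,40)],[1,1,2])
E
```

```text
[0.57319828 0.18301431 0.20573843]
xyz [[-0.014, -0.014, -0.009], [-0.033, 0.009, -0.009], [-0.041, 0.019, -0.009], [-0.05, 0.028, -0.009]]
rot [[-0.001, -0.001, 0.003], [-0.001, -0.001, 0.003], [-0.001, -0.001, 0.003], [-0.001, -0.001, 0.003]]
```

step_arm(xyz=[[-0.014, -0.014, -0.009], [-0.014, -0.014, -0.009], [-0.033, 0.009, -0.009], [-0.041, 0.019, -0.009], [-0.041, 0.019, -0.009]], rotation=[[0, 0, 0], [0, 0, 0], [0, 0, 0], [0, 0, 0], [0, 0, 0]])

```text
clock: 11.3
tcp_pos: [0.4693, 0.1646, 0.3107]
orientation: [-1.46, -0.626, -0.465]
contact_force: [0.2, -0.3, -4.1]
grip_width: 0.0119
```

```bash
python3 - <<'E'
from h import *
o=st(); print(o["moment"]);Rc=R.from_rotvec(o["orientation"]).as_matrix(); b0=o["tcp_pos"]+Rc@B;print(b0)
E
```

```text
t 11.3 tcp [0.4693 0.1646 0.3107] j [-0.477  0.234 -0.079  2.292  1.7    0.298 -2.044] F [ 0.2 -0.3 -4.1] w 0.0119
[-0.15870516  1.12935232  0.01954137]
[0.56763326 0.17960587 0.19305151]
```

step_arm(xyz=[[-0.005, 0.006, 0], [-0.01, 0.012, 0], [-0.01, 0.012, 0]], rotation=[[0, 0, 0], [0, 0, 0], [0, 0, 0]])

```text
clock: 11.68
tcp_pos: [0.4695, 0.1648, 0.3071]
orientation: [-1.459, -0.628, -0.467]
contact_force: [-6.7, -2.0, 7.8]
grip_width: 0.0119
```

```bash
python3 - <<'E'
from h import *
o=st(); print(o["moment"]);Rc=R.from_rotvec(o["orientation"]).as_matrix(); b0=o["tcp_pos"]+Rc@B;print(b0)
snap("scene","s10");snap("wrist","w10");snap("top","t10")
g=lambda n:cv2.resize(cv2.imread(f"pics/{n}.png")[180:260,190:245],(400,582),interpolation=cv2.INTER_CUBIC)
h=cv2.resize(cv2.imread("pics/t10.png")[170:215,160:220],(400,300),interpolation=cv2.INTER_CUBIC)
h2=cv2.resize(cv2.imread("pics/w10.png")[60:300,0:340],(400,282))
cv2.imwrite("pics/c10.png",np.hstack([g("s10"),np.vstack([h,h2])]))
E
```

```text
t 11.68 tcp [0.4695 0.1648 0.3071] j [-0.47   0.242 -0.087  2.295  1.74   0.303 -2.086] F [-6.7 -2.   7.8] w 0.0119
[-0.25871112  0.75516021 -0.20267695]
[0.56818757 0.17979153 0.18969817]
```

View pics/c10.png

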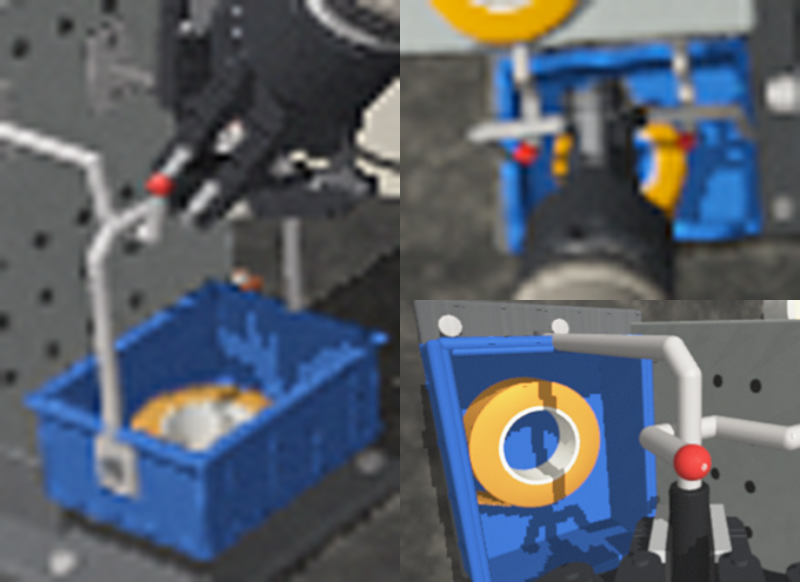

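step_arm(xyz=[[-0.005, -0.004, 0], [-0.005, -0.004, 0], [-0.005, -0.004, 0]], rotation=[[0, 0, 0], [0, 0, 0], [0, 0, 0]])

```text
clock: 12.2
tcp_pos: [0.4678, 0.1647, 0.3073]
orientation: [-1.458, -0.628, -0.467]
contact_force: [-1.6, -1.1, 1.9]
grip_width: 0.0117
```

```bash
python3 - <<'E'
from h import *
o=st(); print(o["moment"]);Rc=R.from_rotvec(o["orientation"]).as_matrix(); b0=o["tcp_pos"]+Rc@B;print(b0)
E
```

```text
t 12.2 tcp [0.4678 0.1647 0.3073] j [-0.471  0.24  -0.089  2.298  1.742  0.304 -2.089] F [-1.6 -1.1  1.9] w 0.0117
[-0.15801411  0.70412377  0.02525526]
[0.56651357 0.17971604 0.18995393]
```

step_arm(xyz=[[0, 0, 0], [0, 0, 0], [0, 0, 0], [0, 0, 0], [0, 0, 0]], rotation=[[0, 0, 0], [0, 0, 0], [0, 0, 0], [0, 0, 0], [0, 0, 0]], grip=0.45, force=20)

```text
clock: 12.82
tcp_pos: [0.4678, 0.1647, 0.3073]
orientation: [-1.458, -0.628, -0.467]
contact_force: [0.1, -0.8, -0.3]
grip_width: 0.0466
```

```bash
python3 - <<'E'
from h import *
o=st()
snap("scene","s11");snap("wrist","w11");snap("top","t11")
g=lambda n:cv2.resize(cv2.imread(f"pics/{n}.png")[180:260,190:245],(400,582),interpolation=cv2.INTER_CUBIC)
h=cv2.resize(cv2.imread("pics/t11.png")[170:215,160:220],(400,300),interpolation=cv2.INTER_CUBIC)
h2=cv2.resize(cv2.imread("pics/w11.png")[60:300,0:340],(400,282))
cv2.imwrite("pics/c11.png",np.hstack([g("s11"),np.vstack([h,h2])]))
E
```

```text
t 12.82 tcp [0.4678 0.1647 0.3073] j [-0.471  0.24  -0.089  2.298  1.742  0.304 -2.089] F [ 0.1 -0.8 -0.3] w 0.0466
```

View pics/c11.png

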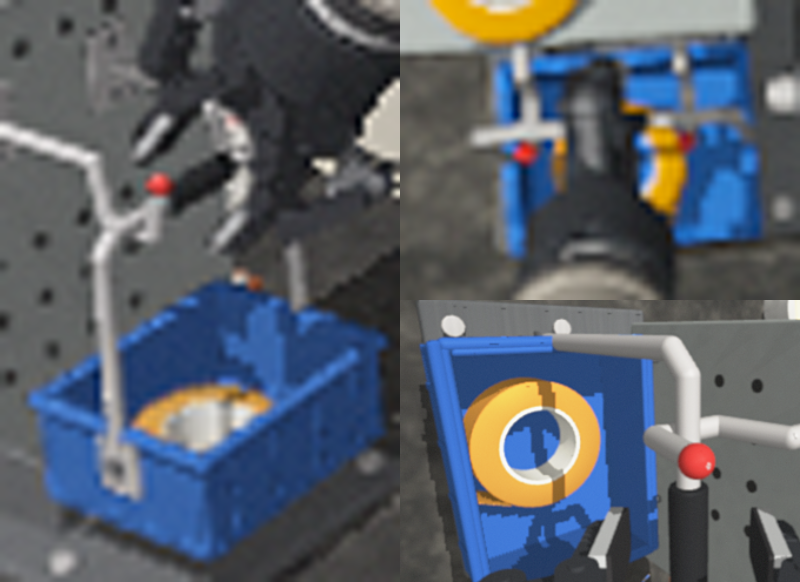

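step_arm(xyz=[[0, -0.03, 0], [0, -0.09, 0], [0, -0.16, 0], [0, -0.23, 0], [0, -0.25, 0]], rotation=[[0, 0, 0], [0, 0, 0], [0, 0, 0], [0, 0, 0], [0, 0, 0]])

```text
clock: 13.6
tcp_pos: [0.4191, 0.1593, 0.3652]
orientation: [-1.457, -0.629, -0.468]
contact_force: [-0.2, 0.1, 0.5]
grip_width: 0.0469
```

```bash
python3 - <<'E'
from h import *
o=st()
snap("scene","s12");snap("wrist","w12");snap("top","t12")
g=lambda n:cv2.resize(cv2.imread(f"pics/{n}.png")[170:260,190:260],(450,579),interpolation=cv2.INTER_CUBIC)
h=cv2.resize(cv2.imread("pics/t12.png")[170:215,160:220],(350,263),interpolation=cv2.INTER_CUBIC)
h2=cv2.resize(cv2.imread("pics/w12.png"),(350,316))
cv2.imwrite("pics/c12.png",np.hstack([g("s12"),np.vstack([h,h2])]))
E
```

```text
t 13.6 tcp [0.4191 0.1593 0.3652] j [-0.531  0.051 -0.082  2.342  1.263  0.336 -1.642] F [-0.2  0.1  0.5] w 0.0469
```

View pics/c12.png

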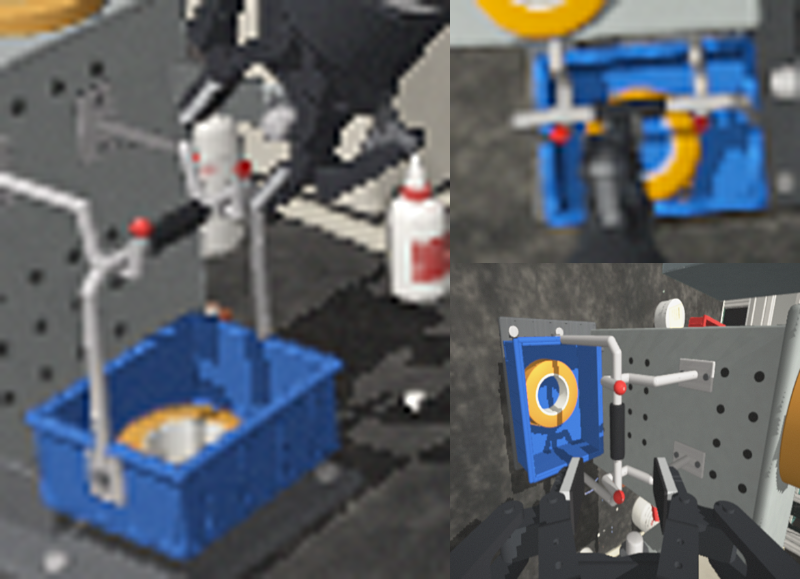

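```bash
cat >> h.py <<'E'
import h as _h
def tpath(wps,n):
    o=r.get_obs(); R0=R.from_rotvec(o["orientation"]).as_matrix(); out=[]
    for (a,b,k) in zip(wps[:-1],wps[1:],n):
        for i in range(1,k+1):
            q=[(1-i/k)*np.array(x)+i/k*np.array(y) for x,y in zip(a,b)]
            Rm=frame(q[1],q[2])[0]; s=R0.T@(q[0]-o["tcp_pos"])/.3; w=R.from_matrix(R0.T@Rm).as_rotvec()/(np.pi/2); out.append((s,w))
    print("xyz",[[round(float(v),3) for v in s] for s,_ in out]); print("rot",[[round(float(v),3) for v in w] for _,w in out])
E
sed -i '/import h as _h/d' h.py
python3 - <<'E'
from h import *
o=r.get_obs(); p=o["tcp_pos"]
tpath([(p,96.2,40.3),([.445,.10,.39],96,15),([.47,-.06,.385],96,15),([.5566,-.056,.363],96,15)],[4,5,3])
E
```

```text
xyz [[0.026, -0.006, -0.051], [0.052, -0.012, -0.103], [0.077, -0.019, -0.154], [0.103, -0.025, -0.206], [0.105, -0.019, -0.313], [0.107, -0.014, -0.421], [0.109, -0.008, -0.529], [0.11, -0.002, -0.637], [0.112, 0.003, -0.745], [0.17, 0.084, -0.751], [0.227, 0.165, -0.757], [0.284, 0.246, -0.763]]
rot [[-0.002, -0.0, 0.071], [-0.002, 0.0, 0.142], [-0.002, 0.001, 0.212], [-0.002, 0.002, 0.282], [-0.002, 0.002, 0.282], [-0.002, 0.002, 0.282], [-0.002, 0.002, 0.282], [-0.002, 0.002, 0.282], [-0.002, 0.002, 0.282], [-0.002, 0.002, 0.282], [-0.002, 0.002, 0.282], [-0.002, 0.002, 0.282]]
```

step_arm(xyz=[[0.026, -0.006, -0.05], [0.052, -0.012, -0.103], [0.077, -0.019, -0.154], [0.103, -0.025, -0.206], [0.105, -0.019, -0.313], [0.107, -0.014, -0.421], [0.109, -0.008, -0.529], [0.11, -0.002, -0.637], [0.112, 0.003, -0.745], [0.112, 0.003, -0.745], [0.112, 0.003, -0.745], [0.112, 0.003, -0.745]], rotation=[[0, 0, 0.07], [0, 0, 0.14], [0, 0, 0.21], [0, 0, 0.28], [0, 0, 0.28], [0, 0, 0.28], [0, 0, 0.28], [0, 0, 0.28], [0, 0, 0.28], [0, 0, 0.28], [0, 0, 0.28], [0, 0, 0.28]], grip=1, force=40)

```text
clock: 15.25
tcp_pos: [0.47, -0.0592, 0.3847]
orientation: [-1.543, -0.293, -0.121]
contact_force: [0.2, -0.3, 0.9]
grip_width: 0.0004
```

```bash
python3 - <<'E'
from h import *
o=st(); p=o["tcp_pos"]
tpath([(p,96,15),([.5566,-.056,.363],96,15)],[4])
snap("scene","s13");snap("wrist","w13");snap("top","t13")
g=lambda n:cv2.resize(cv2.imread(f"pics/{n}.png")[150:260,180:270],(450,550),interpolation=cv2.INTER_CUBIC)
h=cv2.resize(cv2.imread("pics/t13.png")[160:220,160:260],(350,210),interpolation=cv2.INTER_CUBIC)
h2=cv2.resize(cv2.imread("pics/w13.png"),(350,340))
cv2.imwrite("pics/c13.png",np.hstack([g("s13"),np.vstack([h,h2])]))
E
```

```text
t 15.25 tcp [ 0.47   -0.0592  0.3847] j [-0.069  0.107  0.078  2.133 -0.069  0.64   0.168] F [ 0.2 -0.3  0.9] w 0.0004
xyz [[0.065, 0.036, -0.005], [0.13, 0.073, -0.011], [0.194, 0.109, -0.016], [0.259, 0.145, -0.021]]
rot [[-0.002, 0.003, 0.002], [-0.002, 0.003, 0.002], [-0.002, 0.003, 0.002], [-0.002, 0.003, 0.002]]
```

View pics/c13.png

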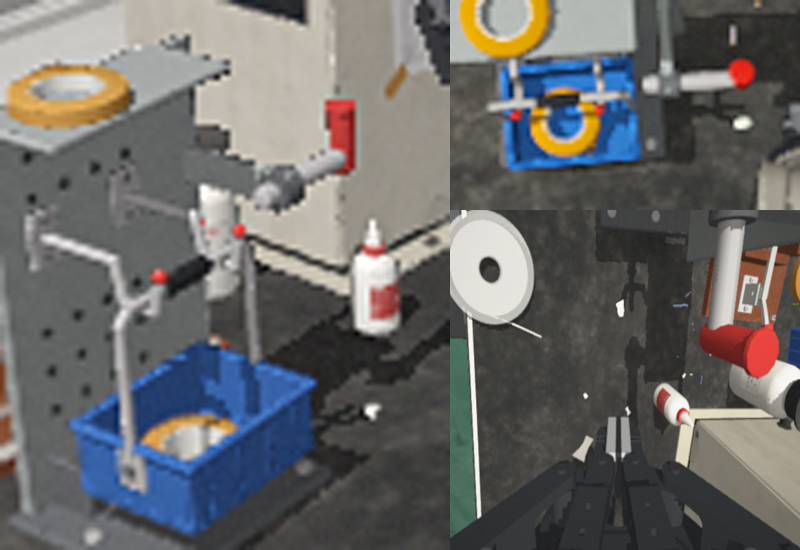

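step_arm(xyz=[[0.065, 0.036, -0.005], [0.13, 0.073, -0.01], [0.194, 0.109, -0.015], [0.245, 0.137, -0.02], [0.259, 0.145, -0.02], [0.259, 0.145, -0.02]], rotation=[[0, 0, 0], [0, 0, 0], [0, 0, 0], [0, 0, 0], [0, 0, 0], [0, 0, 0]])

```text
clock: 16.15
tcp_pos: [0.5563, -0.0557, 0.3632]
orientation: [-1.542, -0.292, -0.121]
contact_force: [-0.2, -0.5, -0.2]
grip_width: -0.0001
```

```bash
python3 - <<'E'
from h import *
o=st(); snap("wrist","w14"); f,_=snap("top","t14"); 
Rc=R.from_rotvec(o["orientation"]).as_matrix(); print("grasp",o["tcp_pos"]+Rc@[0,.155,0],"tip",o["tcp_pos"]+Rc@[0,.173,0])
f=load("w14"); h=cv2.cvtColor(f["pixels"],cv2.COLOR_RGB2HSV)
m=(((h[...,0]<6)|(h[...,0]>174))&(h[...,1]>150)&(h[...,2]>90)).astype(np.uint8)
n,l,s_,c=cv2.connectedComponentsWithStats(m); print([ (s_[i].tolist(),c[i].round(1).tolist()) for i in range(1,n) if s_[i,4]>30])
E
```

```text
t 16.15 tcp [ 0.5563 -0.0557  0.3632] j [-0.071  0.276  0.08   1.977 -0.091  0.629  0.18 ] F [-0.2 -0.5 -0.2] w -0.0001
grasp [ 0.5965169  -0.05097442  0.21357295] tip [ 0.60119118 -0.05041984  0.1961993 ]
[([211, 128, 101, 87, 6341], [263.7, 167.9]), ([401, 128, 19, 52, 925], [409.9, 153.4]), ([237, 211, 15, 19, 94], [241.8, 218.6]), ([263, 237, 14, 8, 52], [268.1, 239.5])]
```

View pics/w14.png

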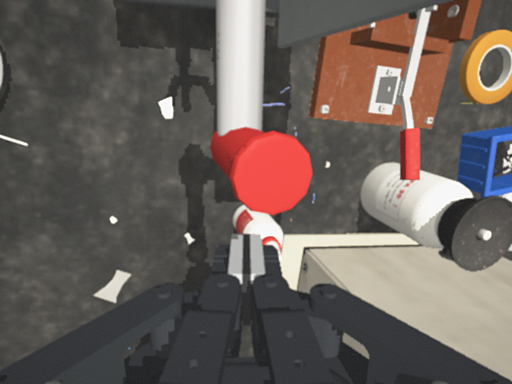

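```bash
python3 - <<'E'
from h import *
f=load("w14"); a=onz(f,[(271,172),(311,172),(271,213)],.236,f["pose"]); print(a)
S=np.array([.573,.176]);xs=np.array([.9945,.1045]);ys=np.array([-.1045,.9945])
for q in (a[0][:2],[.5965,-.051]): print((q-S)@xs,(q-S)@ys)
o=r.get_obs();Rc=R.from_rotvec(o["orientation"]).as_matrix();print("z_tool",Rc[:,2])
E
```

```text
[[ 5.92489937e-01 -9.00151481e-04  2.36000000e-01]
 [ 6.06350595e-01 -3.10270491e-04  2.36000000e-01]
 [ 5.94323092e-01 -1.46940473e-02  2.36000000e-01]]
0.0008966767441934323 -0.17796389908848978
-0.0003507499999999214 -0.22820725
z_tool [-0.10969333  0.99396321  0.00212475]
```

step_arm(xyz=[[0, 0, 0.03], [0, 0, 0.06], [0, 0, 0.09], [0, 0, 0.115], [0, 0, 0.14], [0, 0, 0.165], [0, 0, 0.19], [0, 0, 0.2], [0, 0, 0.2]], rotation=[[0, 0, 0], [0, 0, 0], [0, 0, 0], [0, 0, 0], [0, 0, 0], [0, 0, 0], [0, 0, 0], [0, 0, 0], [0, 0, 0]])

```text
clock: 17.38
tcp_pos: [0.5492, 0.0044, 0.3634]
orientation: [-1.542, -0.293, -0.121]
contact_force: [0.9, 0.5, -1.3]
grip_width: -0.0001
```

```bash
python3 - <<'E'
from h import *
o=st(); f,_=snap("wrist","w15"); snap("scene","s15")
Rc=R.from_rotvec(o["orientation"]).as_matrix(); g=o["tcp_pos"]+Rc@[0,.155,0]
S=np.array([.573,.176]);xs=np.array([.9945,.1045]);ys=np.array([-.1045,.9945])
print((g[:2]-S)@xs,(g[:2]-S)@ys,g[2])
E
```

```text
t 17.38 tcp [0.5492 0.0044 0.3634] j [-0.187  0.259  0.077  1.999 -0.036  0.619  0.022] F [ 0.9  0.5 -1.3] w -0.0001
-0.001144825037819777 -0.1674971610486182 0.21373623586701573
```

View pics/w15.png

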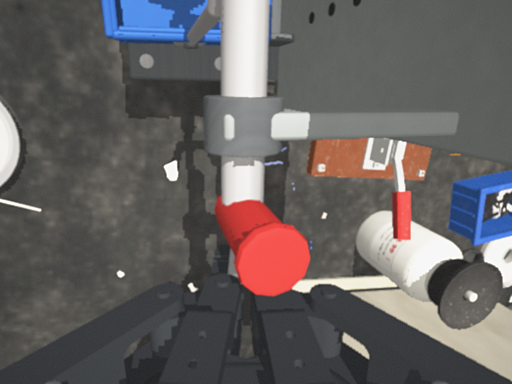

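step_arm(xyz=[[0, 0, 0.015], [0, 0, 0.03], [0, 0, 0.04], [0, 0, 0.045], [0, 0, 0.045]], rotation=[[0, 0, 0], [0, 0, 0], [0, 0, 0], [0, 0, 0], [0, 0, 0]])

```text
clock: 18.1
tcp_pos: [0.5476, 0.0179, 0.3634]
orientation: [-1.542, -0.293, -0.12]
contact_force: [0.9, -0.5, -2.2]
grip_width: -0.0001
```

step_arm(xyz=[[0, 0, 0.005], [0, 0, 0.01], [0, 0, 0.01]], rotation=[[0, 0, 0], [0, 0, 0], [0, 0, 0]])

```text
clock: 18.48
tcp_pos: [0.5472, 0.021, 0.3634]
orientation: [-1.542, -0.293, -0.12]
contact_force: [1.1, -1.3, -2.1]
grip_width: 0.0001
```

```bash
python3 - <<'E'
from h import *
o=st(); f,_=snap("wrist","w16"); snap("scene","s16");snap("top","t16")
Rc=R.from_rotvec(o["orientation"]).as_matrix(); g=o["tcp_pos"]+Rc@[0,.155,0]
S=np.array([.573,.176]);xs=np.array([.9945,.1045]);ys=np.array([-.1045,.9945])
print((g[:2]-S)@xs,(g[:2]-S)@ys,g[2])
E
```

```text
t 18.48 tcp [0.5472 0.021  0.3634] j [-0.219  0.257  0.076  2.003 -0.021  0.619 -0.022] F [ 1.1 -1.3 -2.1] w 0.0001
-0.0013555325725660042 -0.15074927287026432 0.21374980506322408
```

View pics/w16.png

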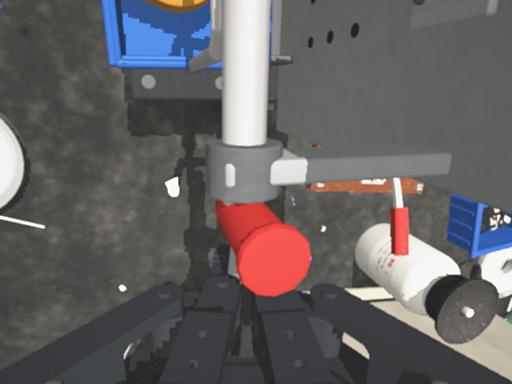

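step_arm(xyz=[[0, 0, 0.005], [0, 0, 0.01], [0, 0, 0.01]], rotation=[[0, 0, 0], [0, 0, 0], [0, 0, 0]])

```text
clock: 19.0
tcp_pos: [0.5471, 0.022, 0.3635]
orientation: [-1.544, -0.291, -0.122]
contact_force: [1.8, -7.5, -2.2]
grip_width: 0.0001
```

step_arm(xyz=[[0, 0, 0.004], [0, 0, 0.008], [0, 0, 0.008]], rotation=[[0, 0, 0], [0, 0, 0], [0, 0, 0]])

```text
clock: 19.38
tcp_pos: [0.547, 0.0224, 0.3635]
orientation: [-1.546, -0.289, -0.125]
contact_force: [1.8, -8.3, -1.5]
grip_width: 0.0002
```

step_arm(xyz=[[0, 0, 0.008], [0, 0, 0.016], [0, 0, 0.016]], rotation=[[0, 0, 0], [0, 0, 0], [0, 0, 0]])

```text
clock: 19.75
tcp_pos: [0.5468, 0.0231, 0.3635]
orientation: [-1.55, -0.286, -0.129]
contact_force: [3.5, -13.0, -2.3]
grip_width: -0.0002
```

```bash
python3 - <<'E'
from h import *
o=st(); f,_=snap("wrist","w17"); snap("scene","s17");snap("top","t17")
print(proj(f,[[0.573,.176,.19]],f["pose"]))
g=lambda n:cv2.resize(cv2.imread(f"pics/{n}.png")[150:260,180:270],(400,489),interpolation=cv2.INTER_CUBIC)
h2=cv2.resize(cv2.imread("pics/w17.png")[:, 80:420],(400,452))
h2=np.vstack([h2,np.zeros((37,400,3),np.uint8)])
cv2.imwrite("pics/c17.png",np.hstack([g("s17"),h2]))
E
```

```text
t 19.75 tcp [0.5468 0.0231 0.3635] j [-0.234  0.256  0.085  2.005 -0.005  0.618 -0.051] F [  3.5 -13.   -2.3] w -0.0002
[[ 232.62610052 -136.2678601 ]]
```

View pics/c17.png

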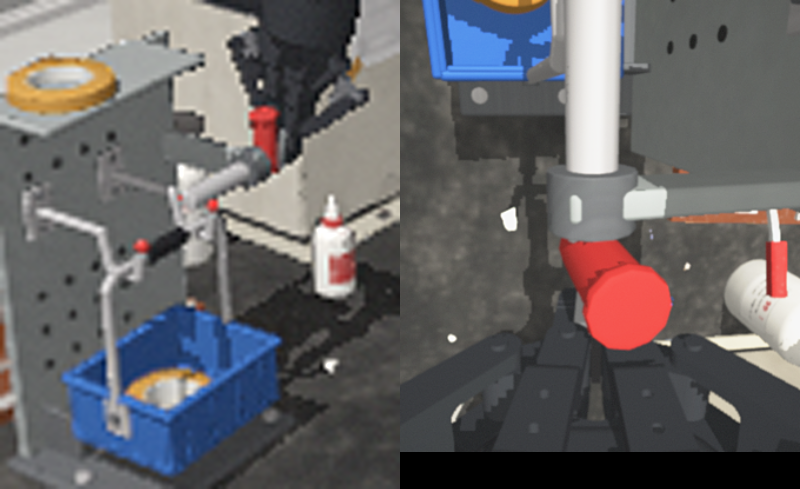

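step_arm(xyz=[[0, 0, -0.03], [0, 0, -0.09], [0, 0, -0.17], [0, -0.05, -0.25], [0, -0.15, -0.3], [0, -0.25, -0.33], [0, -0.25, -0.33]], rotation=[[0, 0, 0], [0, 0, 0], [0, 0, 0], [0, 0, 0], [0, 0, 0], [0, 0, 0], [0, 0, 0]])

```text
clock: 20.78
tcp_pos: [0.5375, -0.0775, 0.439]
orientation: [-1.55, -0.289, -0.134]
contact_force: [1.2, 1.1, -0.5]
grip_width: -0.0004
```

```bash
python3 - <<'E'
from h import *
o=st(); snap("scene","s18");f,_=snap("top","t18");snap("wrist","w18")
h=cv2.cvtColor(f["pixels"],cv2.COLOR_RGB2HSV)
m=(((h[...,0]<6)|(h[...,0]>174))&(h[...,1]>150)&(h[...,2]>110)).astype(np.uint8)
n,l,s_,c=cv2.connectedComponentsWithStats(m)
S=np.array([.573,.176]);xs=np.array([.9945,.1045]);ys=np.array([-.1045,.9945])
for i in range(1,n):
    if s_[i,4]>30 and 170<c[i][1]<195:
        a=onz(f,[c[i]],.236)[0]; print(c[i],(a[:2]-S)@xs,(a[:2]-S)@ys)
g=cv2.resize(cv2.imread("pics/s18.png")[150:260,180:270],(400,489),interpolation=cv2.INTER_CUBIC)
h2=cv2.resize(cv2.imread("pics/t18.png")[150:225,165:250],(400,353),interpolation=cv2.INTER_CUBIC)
cv2.imwrite("pics/c18.png",np.hstack([g,np.vstack([h2,np.zeros((136,400,3),np.uint8)])]))
E
```

```text
t 20.77 tcp [ 0.5375 -0.0775  0.439 ] j [-0.056  0.162  0.105  1.93  -0.073  0.783  0.19 ] F [ 1.2  1.1 -0.5] w -0.0004
[227.77083333 181.4375    ] -0.00046058421955635996 -0.12719448579839174
```

View pics/c18.png

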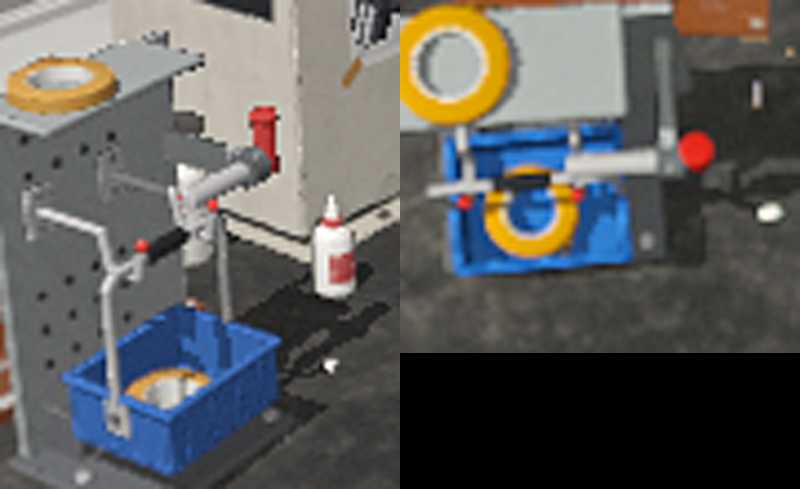

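```bash
python3 - <<'E'
from h import *
f=load("t18");f0=load("t13");s=load("s18")
S=np.array([.573,.176]);xs=np.array([.9945,.1045]);ys=np.array([-.1045,.9945])
p=np.array([[32,190],[85,185],[125,182]])/4.706+[165,150]
for a in onz(f,p,.190): print((a[:2]-S)@xs,(a[:2]-S)@ys)
# bar/ left corner by two views: top (27,192), scene corner approx crop(110,283)/4.44
c1,d1=ray(f,[np.array([27,191])/4.706+[165,150]]);c2,d2=ray(s,[np.array([108,284])/4.444+[180,150]]);print(tri(c1,d1[0],c2,d2[0]))
# sleeve centre two views
c1,d1=ray(f,[np.array([123,182])/4.706+[165,150]]);c2,d2=ray(s,[np.array([167,244])/4.444+[180,150]]);P,e=tri(c1,d1[0],c2,d2[0]);print(P,e,(P[:2]-S)@xs,(P[:2]-S)@ys)
E
```

```text
-0.00831755944377025 0.06710853727600863
-0.007831035212511498 0.0285414120430364
-0.00802716053921203 -0.0005311858019472691
(array([0.55624725, 0.24501871, 0.18630035]), np.float64(0.003109646566315883))
[0.56520293 0.17625344 0.18807497] 0.00025288030244127345 -0.007727704668468595 0.0010668402798451073
```

```bash
python3 - <<'E'
from h import *
st(); print(r.hand_in())
E
```

```text
t 20.93 tcp [ 0.537  -0.0762  0.4356] j [-0.057  0.166  0.104  1.934 -0.073  0.783  0.19 ] F [ 1.1 -0.2 -0. ] w 0.0003
the job is handed in; nothing more can be done
None
```

The blue basket, with its tape roll in it, is hanging by its handle on both prongs. The red-knobbed bolt is home over the handle. I handed in at about 21 s with the gripper clear of everything.

**What I did:** I gripped the handle's black sleeve with the gripper leaning 40° and carried the basket round in front of the stand. I let the bar down into the troughs, released it, and pushed the bolt's knob with the closed fingers.

**Last checks that passed:**
- **Bar:** two camera views put its centre at z ≈ 0.188 m (seat 0.190 m), with y within about 1 mm of the seat.
- **Bolt:** the knob is at y ≈ -127 mm (home is -128 mm), its post touches the guide, and it took a 13 N push against the stop.
- **Tape roll:** it is still in the basket.
- **Bystanders:** the glue bottle looks unmoved in the pictures. I did not re-measure it, the multimeter or the reel, but the arm never came near them.

**Checks that disagreed:**
- **First lowering:** it met something at about 15 N, roughly 6 mm above the seat. I think the back of the basket touched the stand's base brackets, though I couldn't see the contact directly. I raised it, moved about 6 to 8 mm towards the open front, and it then went down.
- **Off-centre in the trough:** because of that, the bar lies about 8 mm in front of the trough's middle.
- **Bracket clearance:** I could not confirm how much gap is left between the basket and those brackets. The arm felt no force on release, and the basket looks level in the pictures.

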